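# Refit and check the ticket printer

## Task

Get the sale's price-ticket printer ready: take every ink tank from the table and stand it in the bay of its own colour, then shut the green clamp so that it drives the tanks fully home. Then slide the carriage until its white dot sits right under the brass needle, and with it there push the gap gauge's blade into the slot of the aluminium jaw block until its shoulder rests on the block. Finally put the gauge fully back into the slot of its wooden stand, leaving the clamp shut and the dot under the needle; do not disturb the jar, books and carton.

Things in the scene. Friction and masses are not known exactly. Their poses are not given: they have to be found in the camera images.
- tank_blue_mid (a point): Blue ink tank, a loose upright box 50 x 36 x 60 mm (x, y, z) with a black foot (lowest 8 mm is 46 x 32 mm, weighted), about 120 g; this point is its centre, 30 mm above its underside; z up, x along its 50 mm side. It may go in either way round. Absent in some starts.
- tank_red_mid (a point): Red ink tank, a loose upright box 50 x 36 x 60 mm (x, y, z) with a black foot (lowest 8 mm is 46 x 32 mm, weighted), about 120 g; this point is its centre, 30 mm above its underside; z up, x along its 50 mm side. It may go in either way round. Absent in some starts.
- tank_yellow_mid (a point): Yellow ink tank, a loose upright box 50 x 36 x 60 mm (x, y, z) with a black foot (lowest 8 mm is 46 x 32 mm, weighted), about 120 g; this point is its centre, 30 mm above its underside; z up, x along its 50 mm side. It may go in either way round. Absent in some starts.
- bay_blue (a point): Blue bay of the carriage (colour patch on its front wall): open pocket 54 x 40 mm, walls 6 mm (x), 10 mm (y), pitch 50 mm. Point: centre of its mouth at the wall tops, 88 mm above the table; x (54 mm side) points rearward, y along the travel, z up. Its sprung floor is 28 mm lower and holds an unclamped tank with its centre 2 mm above this point; the clamp drives it 8 mm down (3 N a tank).
- bay_red (a point): Red bay of the carriage (colour patch on its front wall): open pocket 54 x 40 mm, walls 6 mm (x), 10 mm (y), pitch 50 mm. Point: centre of its mouth at the wall tops, 88 mm above the table; x (54 mm side) points rearward, y along the travel, z up. Its sprung floor is 28 mm lower and holds an unclamped tank with its centre 2 mm above this point; the clamp drives it 8 mm down (3 N a tank).
- bay_yellow (a point): Yellow bay of the carriage (colour patch on its front wall): open pocket 54 x 40 mm, walls 6 mm (x), 10 mm (y), pitch 50 mm. Point: centre of its mouth at the wall tops, 88 mm above the table; x (54 mm side) points rearward, y along the travel, z up. Its sprung floor is 28 mm lower and holds an unclamped tank with its centre 2 mm above this point; the clamp drives it 8 mm down (3 N a tank).
- clamp (a joint): Angle of the green hinged clamp on the carriage (rad): 0 shut and flat over the tanks, grows as it swings up and back, 2.1 fully open. The hinge is stiff (about 0.75 N m) and stays where it is left; it needs about 5 to 9 N at the handle.
- clamp_handle (a point): Middle of the clamp's round black handle bar, 12 mm thick, 132 mm long along y, joined to the clamp's two green arms 62 mm either side of the middle. It lies 180 mm from the hinge axis and 9 mm to the side (above the hinge axis when shut); shut, it is 121 mm above the table, 85 mm in front of the middle bay.
- clamp_hinge (a point): Middle of the clamp's hinge axis (along this point's y), on the rear of the carriage, 112 mm above the table, 95 mm behind the middle bay. Its x points rearward and z up: with the clamp at angle a the handle is at x = -0.18 cos a + 0.009 sin a, z = 0.18 sin a + 0.009 cos a (m) from here.
- carriage (a joint): Position of the carriage along the printer (m): 0 at the right-hand end, grows along the carriage's y, end stop at 0.13. It slides stiffly (about 5 N) and stays where left.
- dot (a point): White dot, 14 mm across, on the left end ledge of the carriage, moves with it; top of the ledge, 67 mm above the table.
- needle_tip (a point): Point of the fixed brass needle, 79 mm above the table, on the printer's bracket; the carriage's dot passes under it before the end stop (when the carriage joint is 0.10). The bracket rises to 179 mm above the table.
- jaw_mouth (a point): Gauge slot in the aluminium jaw block at the right end of the carriage (block 50 x 31 mm, 40 mm high, top 90 mm above the table; firm enough to push or pinch across y to slide the carriage). This point is the centre of the slot's mouth, in the block's top; slot 32 mm along x, 7 mm along y, 40 mm deep.
- gauge_mid (a point): Gap gauge: orange grip 44 x 16 x 50 mm (x, y, z) with a thin steel blade (24 x 3 mm) reaching 30 mm straight down from its underside, 60 g. Point: centre of the grip, 25 mm above its underside, 55 mm above the blade end; z up. The grip's underside is the shoulder that rests on the slot's top when the blade is fully in. Either way round will do.
- gauge_tip (a point): Lower end of the gauge's blade, 55 mm under the centre of the grip.
- stand_mouth (a point): Gauge stand: fixed wooden block 70 x 60 x 40 mm; this point is the centre of its slot's mouth, in the top, 40 mm above the table; slot 32 mm along x, 7 mm along y, 40 mm deep. The gauge starts here.
- gauge: The gauge as a whole; origin at the centre of the grip's underside.
- jar: Bystander: glass jar with a brass cap, 70 mm wide, 110 mm high; origin under its centre.
- books: Bystander: two books, red under blue, 190 x 130 x 55 mm; origin under the centre.
- carton: Bystander: cardboard carton 120 x 90 x 70 mm; origin under its centre.

How it is judged:
On the way, in this order (a step that is already met when the one before it is completed fails the run):
1. every tank present stands upright in the bay of its colour, the clamp still open (over 0.5 rad) (value of joint clamp above 0.5 rad and horizontal distance between tank_blue_mid and bay_blue below 0.005 m and angle between each of tank_blue_mid, tank_red_mid, tank_yellow_mid's own z axis and vertical below 0.1 rad and angle between the x axis of tank_blue_mid and the x axis of bay_blue, either way round below 0.1 rad and z of tank_blue_mid in the frame of bay_blue below 0.006 m and horizontal distance between tank_red_mid and bay_red below 0.005 m and angle between the x axis of tank_red_mid and the x axis of bay_red, either way round below 0.1 rad and z of tank_red_mid in the frame of bay_red below 0.006 m and horizontal distance between tank_yellow_mid and bay_yellow below 0.005 m and angle between the x axis of tank_yellow_mid and the x axis of bay_yellow, either way round below 0.1 rad and z of tank_yellow_mid in the frame of bay_yellow below 0.006 m), for 0.2 s.
2. the clamp is shut (under 0.04 rad) with every tank driven home (value of joint clamp below 0.04 rad and horizontal distance between tank_blue_mid and bay_blue below 0.005 m and angle between each of tank_blue_mid, tank_red_mid, tank_yellow_mid's own z axis and vertical below 0.1 rad and angle between the x axis of tank_blue_mid and the x axis of bay_blue, either way round below 0.1 rad and z of tank_blue_mid in the frame of bay_blue below 0.006 m and z of tank_blue_mid in the frame of bay_blue below -0.0025 m and horizontal distance between tank_red_mid and bay_red below 0.005 m and angle between the x axis of tank_red_mid and the x axis of bay_red, either way round below 0.1 rad and z of tank_red_mid in the frame of bay_red below 0.006 m and z of tank_red_mid in the frame of bay_red below -0.0025 m and horizontal distance between tank_yellow_mid and bay_yellow below 0.005 m and angle between the x axis of tank_yellow_mid and the x axis of bay_yellow, either way round below 0.1 rad and z of tank_yellow_mid in the frame of bay_yellow below 0.006 m and z of tank_yellow_mid in the frame of bay_yellow below -0.0025 m), for 0.3 s.
3. the carriage rests with its dot under the needle, within 5 mm, the clamp still shut (all of step 2 and horizontal distance between dot and needle_tip below 0.005 m and velocity of joint carriage between -0.01 and 0.01 m/s), for 0.3 s.
4. the gauge is upright in the jaw block's slot, its shoulder within 3 mm of the block, the dot still under the needle (all of step 3 and z of gauge_tip in the frame of jaw_mouth below -0.027 m and horizontal distance between gauge_mid and jaw_mouth below 0.005 m and angle between gauge_mid's own z axis and vertical below 0.1 rad), for 0.2 s.
At the end, for the whole second after the job is handed in: Each tank present is home and upright in its bay (5 mm sideways, at least 4.5 mm below its unclamped height), clamp under 0.04 rad, dot within 5 mm of the needle point seen from above, gauge upright and still in its stand, shoulder within 3 mm of the top (all of step 3 and z of gauge_tip in the frame of stand_mouth below -0.027 m and horizontal distance between gauge_mid and stand_mouth below 0.005 m and angle between gauge_mid's own z axis and vertical below 0.1 rad and linear speed of gauge below 0.02 m/s); the robot touches nothing.
It fails at once if the jar is moved over 40 mm or tipped (distance of jar from where it was at the start of the episode above 0.04 m or angle between jar's own z axis and vertical above 0.3 rad).
It fails at once if the books is moved over 40 mm or tipped (distance of books from where it was at the start of the episode above 0.04 m or angle between books's own z axis and vertical above 0.3 rad).
It fails at once if the carton is moved over 40 mm or tipped (distance of carton from where it was at the start of the episode above 0.04 m or angle between carton's own z axis and vertical above 0.3 rad).
Of tank_blue, tank_red, tank_yellow only 2 to 3 are there at a start; the rules pass over those that are not, and their reading is None.
At some moment in a run one of tank_blue, tank_red, tank_yellow may be knocked a few centimetres aside while the robot is not near it.
It also fails if it takes over 210 s, if anything falls off the work surface, if the arm or the gripper's body presses on something with over 40 N, if the wrist force passes 120 N, or if a joint passes its speed limit or range.

## Robot

A 6-joint arm with a two-finger parallel gripper is mounted at the origin on the work surface. World frame = base frame: x ahead of the robot, y to its left, z up, the work surface at z = 0. Lengths are in m, angles in rad, forces in N, time in s.
With the tool pointing down it reaches from about 0.35 to 0.975 m from the base axis. Payload 4.9 kg.
Tool frame: the origin (TCP) lies midway between the tips of the shut fingers; the grasp point (between the pads) lies 19 mm behind it; z points along the fingers, y is the direction in which the jaws open and shut (so a half turn about z gives the same grasp; the last joint's range is limited). The gripper opens to 85 mm and grips with 20 to 120 N. Pads are 22 mm wide; open, the fingers measure 114 mm over their backs; the gripper's body (76 mm by 85 mm) begins 54 mm behind the grasp point. The pads swing forward as they close: fully open they stand 13 mm farther back than shut.
Start: joints at [1.055, 0.053, 1.613, -0, 1.476, -0.119], TCP at [0.242, 0.576, 0.231] pointing down, gripper open.
Joint ranges: [-3.01, 3.01], [-1.01, 2.22], [0.06, 2.58], [-1.02, 4.17], [0.09, 2.62], [-3.14, 3.14]. Speed limits (rad/s): [2.57, 2.57, 3.14, 3.14, 3.14, 3.14].

## Interface

Orientations are given as a unit quaternion [w, x, y, z].
In Python, from plant import state, grab_frame, camera_params, job_done, boxes_of gives the robot as it stands.
- The arm moves only by the tool step_arm, never from a script. Its argument "steps" is a list of rows, each a list of 4 numbers: the shift along the tool's x, y, z in mm, then the turn about the tool's z in degrees. A call has 1 to 8 rows; each row shifts and turns the pose as measured when the row begins, along the tool's axes as they then stand; what a row does not reach is not made up. A row lasts 1/10 s, in which the tool goes at most 50 mm and 8.59 degrees, less where a joint would pass 70% of its speed; a pose out of reach is approached as far as the arm can. A call is refused whole if a number of a shift passes 50 or a number of a turn 8.59, either way. A call with a gripper value outside its range is refused whole. "claw" is the opening in per cent of the stroke, from 0 (shut) to 100 (fully open), set as the call begins (left out, the last holds). The fingers move at their own pace and stop on an object; the grip force is fixed at half the most. Time passes only in rows, so rows that do not move let the fingers close. It gives the time, the measured TCP pose, the force and the opening at its end, in the units of the state.
- state(): the state, without advancing time (a new reading comes with each control period).
- grab_frame(name): name is "side" or "top"; returns (picture, depth): 400x640x3 uint8, red, green, blue; 400x640 float32, m along the optical axis (not along the pixel's ray), 0 where there is no reading.
- camera_params(name): a dict with "mtx" (3x3 intrinsics, pixels), "extrinsics" (4x4, takes a point from camera to world coordinates). Camera axes: x right, y down, z forward; pixel columns grow to the right and rows downward; lengths in m; the calibration is good to about 2 mm. A picture is of the moment at which its call begins. camera_params takes no time and is no camera call.
- job_done(): hands the job in, once; it reports no verdict.
Trained networks look in the newest picture that a camera, given by its name, has taken for a name from the list of things; names that differ only in an ending like _2 or _b are one class to them, and where a whole thing is asked for, a point or a joint stands for the part that bears it (a point fixed in the world has none). Each returns a list of dicts, best first, with "p" (0 to 1); they miss things now and then, are a little off and sometimes report something else, mostly with a low value. They report only what shows in the picture. A call takes as long as a camera call.
- boxes_of(camera, label): "box" ([left, top, width, height] in pixels, round what is visible of it).
The state is a dict: "time": time; "joint_pos": joint angles; "joint_vel": joint speeds; "joint_efforts": joint torques, N m; "tool_pos": TCP position; "tool_rot": TCP orientation; "contact_force": force on the tool from outside, world axes, zero at the start; "ft_torque": the same for the moment, N m; "gripper_width": opening from 0.0 (shut) to 1.0 (fully open).
Only numpy, scipy, OpenCV 4.12 (cv2) and the standard library are available. Lean on these libraries where they do the work, as an engineer would, in place of code of your own. Each camera call takes 0.05 s, during which the arm holds its last target. There are 200 camera calls.

## Working session

There is one attempt and no reset: what is moved stays moved. The work goes in short steps, Python scripts to look and compute and a tool call to move; the robot and the scene stay as the last step left them, time stands still between calls to the robot, and variables do not carry over. Pictures are saved under pics/ and viewed, about 12 in all and at most 16, crops included, and the job is handed in when it is done.

Besides the shell and the picture viewer there is one more tool, called after "Emit:" as name(argument=value, ...) on one line, values as JSON. step_arm: Moves the arm, as the interface text tells. Its arguments: {"type":"object","properties":{"steps":{"type":"array"},"claw":{"type":"number"}},"required":["steps"]}

```bash
mkdir -p pics; ls; cat > h.py <<'E'
import numpy as np, cv2
from plant import state, grab_frame, camera_params, job_done, boxes_of
def cloud(name):
    im,d=grab_frame(name); c=camera_params(name); K=np.array(c['mtx']); T=np.array(c['extrinsics'])
    v,u=np.mgrid[:400,:640]
    P=np.stack([(u-K[0,2])/K[0,0]*d,(v-K[1,2])/K[1,1]*d,d],-1)@T[:3,:3].T+T[:3,3]
    P[d==0]=np.nan
    return im,P
def save(n,im): cv2.imwrite('pics/'+n+'.png',im[...,::-1])
E
python3 - <<'E'
from h import *
print(state())
for n in('top','side'):
    im,P=cloud(n); save(n+'0',im); np.save(n+'0.npy',P); np.save(n+'0im.npy',im); print(n,camera_params(n))
E
```

```text
pics
{'time': 0.0, 'joint_pos': array([ 1.05499935e+00,  5.33858837e-02,  1.61429260e+00,  2.14290343e-05,
        1.47598796e+00, -1.19030125e-01]), 'joint_vel': array([ 0.00062237, -0.0001494 , -0.00035128,  0.00083734,  0.00173401,
        0.00079271]), 'joint_efforts': array([ 2.52381113e-03, -3.93672538e+01, -3.70187545e+01,  1.09624502e-04,
        6.94248243e-03,  2.72860561e-06]), 'tool_pos': array([0.24122814, 0.57590024, 0.23004586]), 'tool_rot': array([-3.33757162e-04,  1.97085623e-01,  9.80385731e-01, -9.81765749e-04]), 'contact_force': array([-0.35945163, -0.07412783,  0.28153691]), 'ft_torque': array([-0.0120944 ,  0.030696  ,  0.03438751]), 'gripper_width': 1.0026638103012528}
top {'mtx': array([[371.06360661,   0.        , 325.01014971],
       [  0.        , 371.06360661, 195.75808849],
       [  0.        ,   0.        ,   1.        ]]), 'extrinsics': array([[-0.0194045 , -0.98362139,  0.17919939,  0.41386205],
       [-0.99978405,  0.01775639, -0.01079656,  0.085125  ],
       [ 0.00743779, -0.17937019, -0.98375353,  1.06802515],
       [ 0.        ,  0.        ,  0.        ,  1.        ]])}
side {'mtx': array([[394.75401266,   0.        , 320.71256558],
       [  0.        , 394.75401266, 201.42799798],
       [  0.        ,   0.        ,   1.        ]]), 'extrinsics': array([[ 0.99909486, -0.0202235 ,  0.0374229 ,  0.55447312],
       [-0.04083083, -0.70265104,  0.71036213, -0.82336362],
       [ 0.01192923, -0.71124716, -0.70284079,  0.97845593],
       [ 0.        ,  0.        ,  0.        ,  1.        ]])}
```

View pics/top0.png

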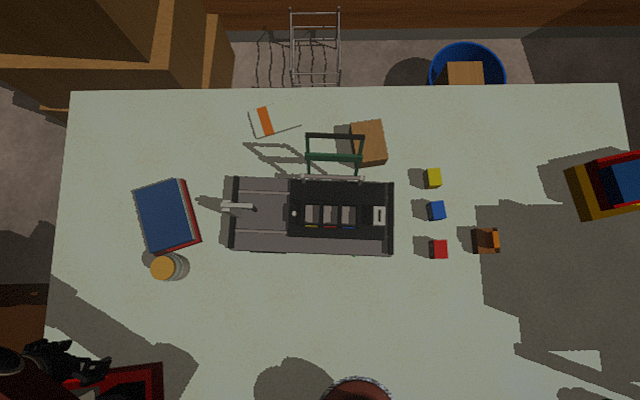

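View pics/side0.png

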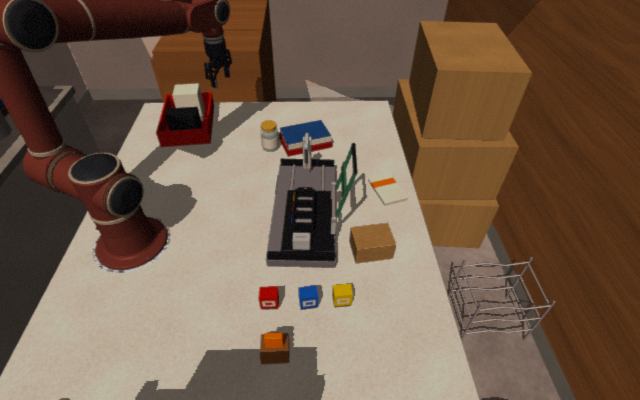

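The top view shows tanks: yellow (432,178), blue (436,210) and red (439,249). The gauge in its stand is at (488,240), the carriage at (340,210) with the dot at (293,213), the needle at about (255,209), and the open clamp at (333,150).

```bash
cat >> h.py <<'E'
HS={'yellow':(22,38),'blue':(100,130),'red':(-8,8),'orange':(5,20)}
def blob(im,P,col,zr,box=None,smin=120,vmin=50):
    h=cv2.cvtColor(im,cv2.COLOR_RGB2HSV).astype(int); H=(h[...,0]+90)%180-90 if col=='red' else h[...,0]
    lo,hi=HS[col]
    m=(H>=lo)&(H<=hi)&(h[...,1]>smin)&(h[...,2]>vmin)&(P[...,2]>zr[0])&(P[...,2]<zr[1])
    if box is not None:
        x0,x1,y0,y1=box; m&=(P[...,0]>x0)&(P[...,0]<x1)&(P[...,1]>y0)&(P[...,1]<y1)
    return m
def rect(P,m):
    Q=P[m]; 
    if len(Q)<5: return None
    (c,s,a)=cv2.minAreaRect((Q[:,:2]*1000).astype(np.float32))
    if s[0]<s[1]: s=s[::-1]; a+=90
    a=(a+90)%180-90
    return np.round(c,1),np.round(s,1),round(a,1),round(float(np.median(Q[:,2]))*1000,1),len(Q)
E
python3 - <<'E'
from h import *
for n in('top','side'):
    im=np.load(n+'0im.npy');P=np.load(n+'0.npy')
    for c in('yellow','blue','red'):
        print(n,c,rect(P,blob(im,P,c,(.052,.072),(.2,.7,-.35,-.1))))
    print(n,'gauge',rect(P,blob(im,P,'orange',(.08,.1),(.2,.7,-.5,-.2))))
    m=(P[...,2]>.03)&(P[...,2]<.05)&(P[...,1]<-.3)&(P[...,1]>-.5)&(P[...,0]>.2)&(P[...,0]<.6); print(n,'stand',rect(P,m))
P=np.load('top0.npy');im=np.load('top0im.npy')
for (u,v) in [(293,213),(230,205),(240,207),(255,209),(379,215),(379,208),(379,222),(313,213),(330,214),(348,214),(305,154),(335,156),(363,158),(333,135),(232,180),(232,245),(390,190),(390,245),(290,190)]: print((u,v),im[v,u],np.round(P[v,u]*1000))
save('carr',cv2.resize(im[120:265,200:410],None,fx=3.8,fy=3.8,interpolation=cv2.INTER_CUBIC))
im=np.load('side0im.npy')
save('carrs',cv2.resize(im[130:380,220:420],None,fx=2.4*1.5,fy=2.4,interpolation=cv2.INTER_CUBIC))
E
```

```text
top yellow (array([ 647.7, -233. ]), array([49.9, 35.9]), 6.2, 58.8, 222)
top blue (array([ 553.9, -236.9]), array([48.2, 34.1]), 7.8, 58.8, 219)
top red (array([ 447.6, -234.6]), array([45.9, 34.5]), -1.1, 58.7, 238)
top gauge (array([ 468.5, -373.4]), array([42.6, 15.9]), 1.1, 88.2, 110)
top stand (array([ 468.8, -374.7]), array([69.5, 63. ]), 1.4, 39.0, 381)
side yellow (array([ 647.4, -234. ]), array([49.8, 37.7]), 5.0, 57.9, 237)
side blue (array([ 554.7, -238. ]), array([48.9, 38.9]), 4.1, 58.0, 226)
side red (array([ 447.9, -236.9]), array([48.5, 40.7]), 3.2, 57.7, 232)
side gauge (array([ 468.2, -374.9]), array([40.9, 17.7]), 2.2, 87.7, 136)
side stand (array([ 468.1, -374.3]), array([70. , 63.1]), 0.9, 38.4, 489)
(293, 213) [156 147 133] [550. 162.  69.]
(230, 205) [135 132 119] [558. 306. 176.]
(240, 207) [95 93 85] [552. 282. 176.]
(255, 209) [39 40 34] [554. 254. 131.]
(379, 215) [18 14 14] [542. -74.  55.]
(379, 208) [146 143 130] [556. -69.  89.]
(379, 222) [133 131 120] [519. -67.  89.]
(313, 213) [54 48 44] [550. 108.  58.]
(330, 214) [89 83 78] [546.  61.  62.]
(348, 214) [92 83 76] [546.  12.  59.]
(305, 154) [40 71 47] [672. 122. 214.]
(335, 156) [40 60 42] [666.  50. 212.]
(363, 158) [109  85  46] [701. -34.  70.]
(333, 135) [35 35 29] [691.  56. 289.]
(232, 180) [84 80 68] [661. 347.  -3.]
(232, 245) [29 30 23] [467. 327.  60.]
(390, 190) [32 32 28] [ 610. -106.   60.]
(390, 245) [37 40 32] [459. -99.  58.]
(290, 190) [35 37 35] [620. 173.  35.]
```

View pics/carr.png

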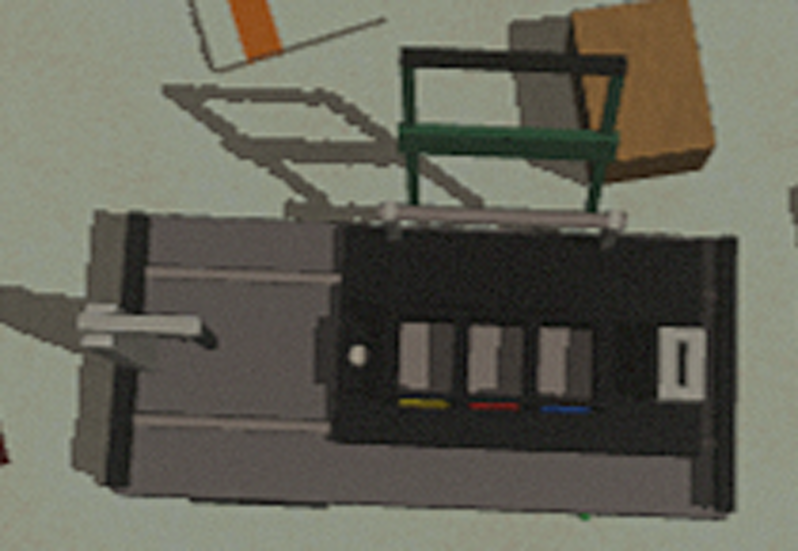

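```bash
python3 - <<'E'
from h import *
c=camera_params('top');K=c['mtx'];T=c['extrinsics']
def onplane(u,v,z):
    r=T[:3,:3]@np.array([(u-K[0,2])/K[0,0],(v-K[1,2])/K[1,1],1]); s=(z-T[2,3])/r[2]; return (T[:3,3]+s*r)*1000
im=np.load('top0im.npy');P=np.load('top0.npy')
Z=P[...,2]
m=((Z>.078)&(Z<.1)).astype(np.uint8)
roi=np.zeros_like(m); roi[195:240,280:400]=1; m*=roi
cs,h=cv2.findContours(m,cv2.RETR_CCOMP,cv2.CHAIN_APPROX_NONE)
for q,hh in zip(cs,h[0]):
    if cv2.contourArea(q)<15: continue
    w=np.array([onplane(*p[0],.088)[:2] for p in q],np.float32)
    r=cv2.minAreaRect(w); print('hole' if hh[3]>=0 else 'outer',np.round(r[0],1),np.round(r[1],1),round(r[2],1),cv2.boundingRect(q))
print(np.round(Z[200:232:2,296:366:2]*1000).astype(int))
# jaw
mm=(Z>.082)&(Z<.096)&(P[...,1]<-.04)&(P[...,1]>-.11)&(P[...,0]>.49)&(P[...,0]<.6); print('jaw',rect(P,mm))
# slot dark
g=im.mean(2); s=(g<60)&roi.astype(bool); s[:, :374]=0; s[:,384:]=0; s[:207]=0; s[224:]=0
v,u=np.nonzero(s); print('slot',onplane(u.mean(),v.mean(),.09),len(u), u.min(),u.max(),v.min(),v.max())
# hinge rod
mm=(Z>.1)&(Z<.13)&(P[...,0]>.6)&(P[...,0]<.7)&(P[...,1]<.15)&(P[...,1]>-.06)
print('hinge',rect(P,mm)); Q=P[mm]; print(np.polyfit(Q[:,1],Q[:,0],1))
mm=(Z>.25)&(P[...,0]>.6)&(P[...,1]<.2)&(P[...,1]>-.1)&(P[...,0]<.8); print('handle',rect(P,mm)); Q=P[mm]; print(np.polyfit(Q[:,1],Q[:,0],1))
# dot
wdot=(g>110)&(Z>.055)&(Z<.08); wdot[:,:286]=0; wdot[:,300:]=0; wdot[:207]=0; wdot[220:]=0
v,u=np.nonzero(wdot); print('dot',onplane(u.mean(),v.mean(),.067),len(u))
# needle
n=(Z>.14)&(P[...,1]>.2)&(P[...,1]<.34)&(P[...,0]>.5)&(P[...,0]<.6); print('bracket',rect(P,n))
for cam in('top','side'):
    for l in('needle_tip','dot','jaw_mouth','clamp_handle','clamp_hinge'): print(cam,l,boxes_of(cam,l)[:2])
E
```

```text
outer [536.9 -68.3] [31.9 51. ] 87.2 (373, 206, 13, 20)
hole [537.7 -69.7] [ 8.  32.3] 87.4 (378, 209, 4, 13)
outer [543.9  60.8] [158.3  69.2] 87.0 (301, 200, 60, 28)
hole [540.9  11.5] [42.7 56.6] 88.0 (341, 204, 17, 22)
hole [544.3  60.6] [45.5 56.3] 88.9 (322, 203, 18, 22)
hole [547.9 110. ] [42.7 56.4] 89.0 (304, 202, 17, 22)
[[                  52                   51                   47
                    86                   87                   87
                    88                   47                   47
                    51                   48                   48
                    46                   50                   48
                    47                   49                   48
                    50                   47                   49
                    47                   47                   49
                    49 -9223372036854775808                   47
                    50                   51                   51
                    47                   52                   50
                    49                   49]
 [     
[... 11889 characters left out ...]
': 0.65}, {'box': [223.1, 128.3, 174.5, 129.6], 'p': 0.55}]
top dot [{'box': [289.4, 130.5, 96.4, 110.4], 'p': 0.86}]
top jaw_mouth [{'box': [286.1, 129.5, 99.2, 112.7], 'p': 0.88}, {'box': [484.2, 231.0, 16.3, 18.4], 'p': 0.49}]
top clamp_handle [{'box': [302.6, 129.3, 64.7, 53.9], 'p': 0.64}]
top clamp_hinge [{'box': [286.6, 130.3, 100.4, 108.7], 'p': 0.93}]
side needle_tip []
side dot [{'box': [279.9, 139.0, 79.3, 114.9], 'p': 0.75}]
side jaw_mouth [{'box': [281.5, 143.7, 75.3, 110.0], 'p': 0.88}]
side clamp_handle [{'box': [332.9, 145.0, 23.1, 70.1], 'p': 0.87}]
side clamp_hinge [{'box': [281.9, 145.6, 77.3, 108.9], 'p': 0.64}]<stdin>:14: RuntimeWarning: invalid value encountered in cast
```

Bays from left to right are yellow, red, blue. Red bay is at about (544.5, 60.5) mm with printer yaw about -3.3°. Tank, jaw and hinge sizes all check out, so I'm starting to move.

```bash
cat >> h.py <<'E'
from scipy.spatial.transform import Rotation as Ro
def pose():
    s=state(); q=s['tool_rot']; R=Ro.from_quat([q[1],q[2],q[3],q[0]]).as_matrix()
    return s['tool_pos']*1000,R
def plan(*tg,vmax=48,start=None):
    """tg: (x,y,z,yawdeg of tool y or None) in mm; prints rows"""
    p,R=pose() if start is None else start
    p=p.copy()
    print('pose',np.round(p,1),'yaw',round(np.degrees(np.arctan2(R[1,1],R[0,1]))%360,1),'tilt',round(np.degrees(np.arccos(-R[2,2])),2))
    for x,y,z,yaw in tg:
        g=np.array([x,y,z],float); t=0.
        if yaw is not None:
            cur=np.degrees(np.arctan2(R[1,1],R[0,1])); t=-((yaw-cur+90)%180-90)
        n=int(max(np.ceil(np.linalg.norm(g-p)/vmax),np.ceil(abs(t)/8.5),1)); rows=[]
        for i in range(n):
            d=R.T@((g-p)/(n-i)); rows.append([round(float(k),1) for k in d]+[round(t/n,2)])
            p=p+R@np.array(rows[-1][:3]); R=R@Ro.from_euler('z',t/n,degrees=True).as_matrix()
        print(n,rows)
    return p,R
E
python3 - <<'E'
from h import *
plan((380,200,280,5),(560,-234,220,5),(648,-234,120,5))
E
```

```text
pose [241.5 576.4 231.4] yaw 67.3 tilt 0.0
9 [[-30.4, -32.6, -5.4, np.float64(6.92)], [-34.1, -28.7, -5.4, np.float64(6.92)], [-37.3, -24.4, -5.4, np.float64(6.92)], [-39.9, -19.8, -5.4, np.float64(6.92)], [-42.0, -14.8, -5.4, np.float64(6.92)], [-43.5, -9.6, -5.4, np.float64(6.92)], [-44.4, -4.4, -5.4, np.float64(6.92)], [-44.6, 1.0, -5.4, np.float64(6.92)], [-44.1, 6.4, -5.5, np.float64(6.92)]]
10 [[-44.8, 14.2, 6.0, np.float64(-0.0)], [-44.8, 14.1, 6.0, np.float64(-0.0)], [-44.8, 14.2, 6.0, np.float64(-0.0)], [-44.8, 14.1, 6.0, np.float64(-0.0)], [-44.8, 14.2, 6.0, np.float64(-0.0)], [-44.8, 14.1, 6.0, np.float64(-0.0)], [-44.8, 14.2, 6.0, np.float64(-0.0)], [-44.8, 14.1, 6.0, np.float64(-0.0)], [-44.8, 14.2, 6.0, np.float64(-0.0)], [-44.8, 14.1, 6.0, np.float64(-0.0)]]
3 [[-2.6, 29.2, 33.3, np.float64(-0.0)], [-2.5, 29.2, 33.4, np.float64(-0.0)], [-2.6, 29.3, 33.3, np.float64(-0.0)]]
```

Emit:
step_arm(steps=[[-30,-33,-5,7],[-34,-29,-5,7],[-37,-24,-5,7],[-40,-20,-5,7],[-42,-15,-5,7],[-43,-10,-5,7],[-44,-4,-5,7],[-45,1,-5,7]], claw=85)

```text
time: 1.4
tool_pos: [0.3583, 0.232, 0.2715]
tool_rot: [0.001, 0.645, 0.764, 0.0]
contact_force: [1.7, 0.3, 0.3]
gripper_width: 0.851
```

Emit:
step_arm(steps=[[-44,6,-5,7],[-45,14,6,0],[-45,14,6,0],[-45,14,6,0],[-45,14,6,0],[-45,14,6,0],[-45,14,6,0],[-45,14,6,0]])

```text
time: 2.2
tool_pos: [0.4857, -0.1367, 0.2408]
tool_rot: [0.007, 0.693, 0.72, 0.006]
contact_force: [1.0, 1.1, 0.0]
gripper_width: 0.849
```

```bash
python3 - <<'E'
from h import *
plan((580,-234,200,5),(648,-234,120,5))
im,P=cloud('top')
for c in('yellow','blue','red'): print(c,rect(P,blob(im,P,c,(.052,.072),(.2,.7,-.35,-.1))))
E
```

```text
pose [ 485.7 -136.7  240.8] yaw 2.2 tilt 1.08
3 [[-33.6, 29.9, 14.2, np.float64(-0.94)], [-34.1, 29.4, 14.2, np.float64(-0.94)], [-34.5, 28.8, 14.1, np.float64(-0.94)]]
3 [[-1.9, 22.1, 27.1, np.float64(0.0)], [-2.0, 22.0, 27.1, np.float64(0.0)], [-1.9, 22.1, 27.1, np.float64(0.0)]]
yellow (array([ 647.7, -233.6]), array([49.1, 35.6]), 4.5, 58.7, 203)
blue None
red (array([ 441.7, -244.2]), array([35. , 16.4]), 1.4, 58.8, 56)
```

Emit:
step_arm(steps=[[-34,30,14,-1],[-34,29,14,-1],[-34,29,14,-1],[-2,22,27,0],[-2,22,27,0],[-2,22,27,0],[0,0,0,0],[0,0,0,0]])

```text
time: 3.05
tool_pos: [0.6516, -0.2479, 0.117]
tool_rot: [0.01, 0.678, 0.735, 0.004]
contact_force: [-1.1, -0.3, 0.6]
gripper_width: 0.85
```

```bash
python3 - <<'E'
from h import *
plan((648,-233.5,75,5),(648,-233.5,28,5),vmax=30)
E
```

```text
pose [ 651.6 -247.9  117. ] yaw 4.5 tilt 1.21
2 [[7.5, -1.7, 20.9, np.float64(-0.23)], [7.5, -1.6, 20.9, np.float64(-0.23)]]
2 [[0.2, -0.4, 23.5, np.float64(0.0)], [0.2, -0.5, 23.5, np.float64(0.0)]]
```

Emit:
step_arm(steps=[[7.5,-2,15,0],[7,-2,15,0],[0,0,10,0],[0,0,0,0],[0,0,0,0]])

```text
time: 3.55
tool_pos: [0.6462, -0.2326, 0.0775]
tool_rot: [0.012, 0.678, 0.735, 0.005]
contact_force: [-0.4, 0.4, 0.7]
gripper_width: 0.847
```

```bash
python3 - <<'E'
from h import *
plan((648,-233.5,28,5),vmax=15); print(state()['joint_pos'])
E
```

```text
pose [ 646.2 -232.6   77.5] yaw 4.6 tilt 1.45
4 [[-0.1, 0.2, 12.4, np.float64(-0.11)], [-0.1, 0.1, 12.4, np.float64(-0.11)], [-0.1, 0.2, 12.4, np.float64(-0.11)], [-0.2, 0.1, 12.3, np.float64(-0.11)]]
[-0.4549508   0.30799748  1.591426    0.00289353  1.21703685 -0.53525991]
```

Emit:
step_arm(steps=[[0,1,12,0],[0,0,12,0],[0,0,12,0],[0,0,10,0],[0,0,2,0],[0,0,0,0],[0,0,0,0]])

```text
time: 4.25
tool_pos: [0.6487, -0.2337, 0.0256]
tool_rot: [0.012, 0.679, 0.734, 0.005]
contact_force: [0.1, 0.1, 0.4]
gripper_width: 0.848
```

```bash
python3 - <<'E'
from h import *
plan((648,-233.5,28,5),vmax=15); print(state()['joint_pos'],pose()[1].round(4)[:,2])
E
```

```text
pose [ 648.7 -233.7   25.6] yaw 4.5 tilt 1.49
1 [[0.2, -0.6, -2.5, np.float64(-0.49)]]
[-0.45467106  0.37534378  1.60329173  0.0028282   1.13714767 -0.53446369] [ 0.0243 -0.009  -0.9997]
```

Emit:
step_arm(steps=[[0,0,-2,0],[0,0,0,0],[0,0,0,0],[0,0,0,0],[0,0,0,0],[0,0,0,0]], claw=0)

```text
time: 4.85
tool_pos: [0.65, -0.2343, 0.0304]
tool_rot: [0.014, 0.679, 0.734, 0.005]
contact_force: [-1.0, -0.4, -1.3]
gripper_width: 0.574
```

Emit:
step_arm(steps=[[0,0,-20,0],[0,0,-25,0],[0,0,-25,0],[0,0,-25,0],[0,0,-20,0],[0,0,-10,0],[0,0,0,0]])

```text
time: 5.55
tool_pos: [0.6441, -0.2318, 0.1554]
tool_rot: [0.01, 0.679, 0.734, 0.004]
contact_force: [0.0, -0.5, -1.3]
gripper_width: 0.577
```

```bash
python3 - <<'E'
from h import *
print(state()['gripper_width'])
st=plan((550,-200,160,-3.3),(548,112,145,-3.3),vmax=30)
im,P=cloud('top'); print(rect(P,blob(im,P,'yellow',(.09,.3),(.2,.75,-.35,-.1))))
print(pose()[1].round(4)[:,2])
E
```

```text
0.5770568781233193
pose [ 644.1 -231.8  155.4] yaw 4.5 tilt 1.24
4 [[9.8, -22.8, -1.7, np.float64(1.95)], [9.0, -23.1, -1.7, np.float64(1.95)], [8.2, -23.4, -1.7, np.float64(1.95)], [7.3, -23.7, -1.6, np.float64(1.95)]]
11 [[28.3, -1.8, 1.2, np.float64(-0.0)], [28.3, -1.8, 1.1, np.float64(-0.0)], [28.3, -1.9, 1.2, np.float64(-0.0)], [28.3, -1.8, 1.1, np.float64(-0.0)], [28.3, -1.9, 1.2, np.float64(-0.0)], [28.3, -1.8, 1.1, np.float64(-0.0)], [28.3, -1.9, 1.2, np.float64(-0.0)], [28.3, -1.8, 1.1, np.float64(-0.0)], [28.4, -1.9, 1.2, np.float64(-0.0)], [28.3, -1.8, 1.1, np.float64(-0.0)], [28.4, -1.9, 1.2, np.float64(-0.0)]]
(array([ 644.5, -214.7]), array([49.3, 14.8]), -14.0, 184.5, 75)
[ 0.0192 -0.0066 -0.9998]
```

Emit:
step_arm(steps=[[10,-23,-2,2],[9,-23,-2,2],[8,-23,-2,2],[7,-24,-2,2],[28,-2,1,0],[28,-2,1,0],[28,-2,1,0],[28,-2,1,0]])

```text
time: 6.4
tool_pos: [0.5384, -0.0835, 0.1406]
tool_rot: [-0.001, 0.733, 0.681, 0.0]
contact_force: [0.3, -0.6, -1.6]
gripper_width: 0.576
```

Emit:
step_arm(steps=[[28,-2,1,0],[28,-2,1,0],[28,-2,1,0],[28,-2,1,0],[25,-2,0,0],[20,0,0,0],[0,0,0,0],[0,0,0,0]])

```text
time: 7.2
tool_pos: [0.53, 0.0836, 0.1213]
tool_rot: [-0.01, 0.731, 0.682, -0.008]
contact_force: [-0.4, 0.1, -0.4]
gripper_width: 0.576
```

```bash
python3 - <<'E'
from h import *
plan((548,110,145,-3.3),(548,110,110,-3.3),vmax=15); print(pose()[1].round(4)[:,2])
im,P=cloud('top'); save('a',im)
for z in('yellow','blue','red'): print(z,rect(P,blob(im,P,z,(.052,.3),(.2,.75,-.35,.2))))
im,P=cloud('side'); save('b',im);
for z in('yellow','blue','red'): print(z,rect(P,blob(im,P,z,(.052,.3),(.2,.75,-.35,.2))))
save('ab',np.vstack([cv2.imread('pics/a.png')[150:280,240:500,::-1],im[150:280,200:460]]).repeat(2,0).repeat(2,1))
E
```

```text
pose [530.   83.6 121.3] yaw 356.0 tilt 1.44
3 [[9.2, 5.2, -8.0, np.float64(-0.23)], [9.2, 5.2, -8.0, np.float64(-0.23)], [9.1, 5.2, -8.1, np.float64(-0.23)]]
3 [[-0.0, 0.3, 11.7, np.float64(0.0)], [-0.0, 0.3, 11.6, np.float64(0.0)], [-0.0, 0.3, 11.7, np.float64(0.0)]]
[-0.0249  0.0036 -0.9997]
yellow (array([507.9,  99.2]), array([64.3,  9.6]), 79.6, 81.5, 15)
blue (array([ 540.1, -111.6]), array([286.8,  48.1]), -83.8, 58.6, 225)
red (array([467.1, -93.4]), array([325.6,  49. ]), 82.1, 59.1, 251)
yellow (array([529.6,  96.5]), array([72.5, 51.8]), -89.3, 147.4, 250)
blue (array([ 543.2, -119.7]), array([278.4,  48.9]), -84.4, 57.8, 233)
red (array([468.9, -82.4]), array([351. ,  51.2]), 81.8, 58.0, 243)
```

View pics/ab.png

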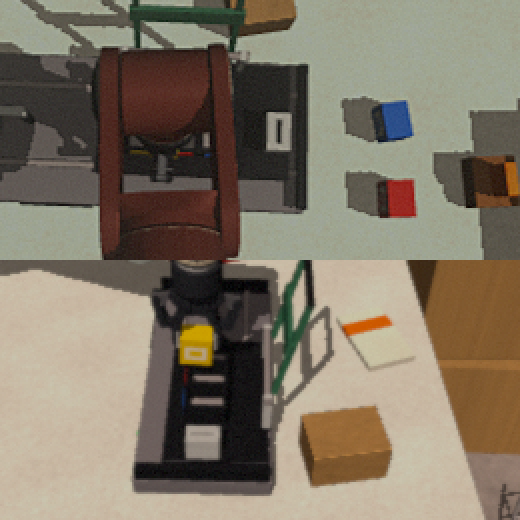

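The side view shows the yellow tank held over the carriage, slightly front-right of its bay, with blue and red undisturbed. I'm correcting the position next.

Emit:
step_arm(steps=[[9,6,-4,0],[9,7,-4,0],[7,6,-2,0],[0,0,0,0],[0,0,0,0]])

```text
time: 7.8
tool_pos: [0.5544, 0.1064, 0.1325]
tool_rot: [-0.009, 0.733, 0.68, -0.007]
contact_force: [0.4, -0.7, -0.1]
gripper_width: 0.572
```

```bash
python3 - <<'E'
from h import *
plan((549.6,109.3,125,-3.3),(549.6,109.3,91,-3.3),vmax=10); print(pose()[1].round(4)[:,2],state()['contact_force'])
im,P=cloud('side'); 
m=blob(im,P,'yellow',(.07,.3),(.4,.75,0,.2)); Q=P[m]*1000; print(len(Q),np.percentile(Q,[2,50,98],axis=0).round(1))
top=Q[Q[:,2]>Q[:,2].max()-6]; print('top',np.percentile(top,[2,50,98],axis=0).round(1))
E
```

```text
pose [554.4 106.4 132.5] yaw 355.7 tilt 1.33
1 [[2.5, -4.8, 7.6, np.float64(-0.97)]]
4 [[-0.0, 0.2, 8.5, np.float64(0.0)], [-0.0, 0.2, 8.5, np.float64(0.0)], [-0.0, 0.2, 8.5, np.float64(0.0)], [-0.1, 0.2, 8.5, np.float64(0.0)]]
[-0.0229  0.0037 -0.9997] [ 0.44769961 -0.65880087 -0.09010169]
271 [[515.9  84.8  84.6]
 [553.1  93.4 157.7]
 [578.4 123.1 164.8]]
top [[577.9  91.7 183. ]
 [580.8  92.2 185.1]
 [580.8  94.3 187.2]]
```

Emit:
step_arm(steps=[[2,-3,5,-0.5],[1,-2,3,-0.5],[0,0,0,0]])

```text
time: 8.15
tool_pos: [0.5484, 0.1097, 0.1235]
tool_rot: [-0.009, 0.727, 0.687, -0.007]
contact_force: [-0.0, 0.1, -0.6]
gripper_width: 0.572
```

```bash
python3 - <<'E'
from h import *
plan((549.6,109.3,112,-3.3),vmax=10); print(pose()[1].round(4)[:,2],state()['contact_force'])
E
```

```text
pose [548.4 109.7 123.5] yaw 356.8 tilt 1.37
2 [[-0.2, 0.8, 5.8, np.float64(0.05)], [-0.2, 0.7, 5.7, np.float64(0.05)]]
[-0.0237  0.0036 -0.9997] [-0.02796974  0.14283541 -0.58264583]
```

Emit:
step_arm(steps=[[0,0.5,6,0],[0,0.5,6,0],[0,0,5,0],[0,0,5,0],[0,0,0,0]])

```text
time: 8.65
tool_pos: [0.5478, 0.1095, 0.0985]
tool_rot: [-0.01, 0.727, 0.687, -0.008]
contact_force: [-0.7, -1.4, -1.5]
gripper_width: 0.577
```

```bash
python3 - <<'E'
from h import *
plan((549.6,109.3,91,-3.3),vmax=10); print(pose()[1].round(4)[:,2],state()['contact_force'],state()['ft_torque'])
E
```

```text
pose [547.8 109.5  98.5] yaw 356.8 tilt 1.47
1 [[-0.1, 2.0, 7.5, np.float64(0.08)]]
[-0.0254  0.0034 -0.9997] [-0.67944125 -1.43486806 -1.54845087] [-2.42758068e-02  5.60868324e-05 -8.31293286e-03]
```

Emit:
step_arm(steps=[[0,1,4,0],[0,0.5,3,0],[0,0,0,0]])

```text
time: 8.95
tool_pos: [0.5495, 0.1094, 0.0909]
tool_rot: [-0.01, 0.727, 0.687, -0.008]
contact_force: [-0.1, 0.1, -0.6]
gripper_width: 0.573
```

Emit:
step_arm(steps=[[0,0,0,0],[0,0,0,0],[0,0,0,0],[0,0,0,0]], claw=75)

```text
time: 9.35
tool_pos: [0.5506, 0.1095, 0.0923]
tool_rot: [-0.009, 0.727, 0.687, -0.007]
contact_force: [0.0, 0.3, -0.2]
gripper_width: 0.753
```

Emit:
step_arm(steps=[[0,0,-15,0],[0,0,-25,0],[0,0,-25,0],[0,0,-25,0],[-10,0,-25,0],[-25,0,-10,0],[-25,0,0,0],[0,0,0,0]])

```text
time: 10.15
tool_pos: [0.5516, 0.048, 0.2328]
tool_rot: [-0.006, 0.726, 0.688, -0.004]
contact_force: [-0.6, 1.1, 1.1]
gripper_width: 0.748
```

```bash
python3 - <<'E'
from h import *
im,P=cloud('side')
print('y in bay',rect(P,blob(im,P,'yellow',(.112,.13),(.2,.75,0,.2))),rect(P,blob(im,P,'yellow',(.09,.13),(.2,.75,0,.2))))
for z in('blue','red'): print(z,rect(P,blob(im,P,z,(.052,.072),(.2,.75,-.35,-.1))))
im,P=cloud('top')
for z in('blue','red'): print(z,rect(P,blob(im,P,z,(.052,.072),(.2,.75,-.35,-.1))))
plan((448,-234,150,1),vmax=28); print(pose()[1].round(4)[:,2])
E
```

```text
y in bay (array([547.2, 110.1]), array([49.8, 38.9]), -5.0, 117.8, 138) (array([547.3, 107.9]), array([48.5, 44.5]), -1.3, 116.7, 192)
blue (array([ 555.1, -238.8]), array([48.4, 40. ]), 0.2, 57.9, 227)
red (array([ 447.4, -236. ]), array([48.9, 37.1]), -0.0, 57.8, 234)
blue (array([ 553.5, -236.9]), array([47.9, 34.8]), 6.3, 58.5, 224)
red (array([ 447.4, -234.8]), array([46.5, 35.3]), 0.5, 58.9, 236)
pose [551.6  49.8 232.2] yaw 357.0 tilt 0.83
12 [[-24.1, -7.3, 6.9, np.float64(-0.33)], [-24.0, -7.4, 6.9, np.float64(-0.33)], [-24.0, -7.6, 6.9, np.float64(-0.33)], [-24.0, -7.7, 6.9, np.float64(-0.33)], [-23.9, -7.8, 6.9, np.float64(-0.33)], [-23.9, -8.0, 6.9, np.float64(-0.33)], [-23.8, -8.1, 6.8, np.float64(-0.33)], [-23.8, -8.3, 6.9, np.float64(-0.33)], [-23.7, -8.4, 6.8, np.float64(-0.33)], [-23.7, -8.5, 6.9, np.float64(-0.33)], [-23.6, -8.7, 6.8, np.float64(-0.33)], [-23.6, -8.8, 6.9, np.float64(-0.33)]]
[-0.0138  0.004  -0.9999]
```

Emit:
step_arm(steps=[[-24,-7,7,0],[-24,-7,7,0],[-24,-8,7,0],[-24,-8,7,-1],[-24,-8,7,-1],[-24,-8,7,-1],[-24,-8,7,-1],[-24,-8,7,0]], claw=85)

```text
time: 11.05
tool_pos: [0.4832, -0.1359, 0.1748]
tool_rot: [-0.008, 0.694, 0.72, -0.001]
contact_force: [0.6, 0.7, -0.3]
gripper_width: 0.851
```

Emit:
step_arm(steps=[[-24,-8,7,0],[-24,-8,7,0],[-20,-8,7,0],[-10,-8,7,0],[0,0,0,0],[0,0,0,0]])

```text
time: 11.65
tool_pos: [0.4521, -0.2139, 0.1431]
tool_rot: [-0.011, 0.694, 0.72, -0.001]
contact_force: [0.5, 0.6, 0.8]
gripper_width: 0.851
```

```bash
python3 - <<'E'
from h import *
plan((449.5,-235.5,80,1),(449.5,-235.5,29,1),vmax=14); print(pose()[1].round(4)[:,2])
E
```

```text
pose [ 452.1 -213.9  143.1] yaw 2.2 tilt 1.27
5 [[-4.5, -0.5, 12.6, np.float64(0.24)], [-4.5, -0.5, 12.5, np.float64(0.24)], [-4.5, -0.4, 12.6, np.float64(0.24)], [-4.5, -0.4, 12.5, np.float64(0.24)], [-4.4, -0.4, 12.6, np.float64(0.24)]]
4 [[-0.2, 0.2, 12.7, np.float64(-0.0)], [-0.2, 0.2, 12.8, np.float64(-0.0)], [-0.2, 0.2, 12.7, np.float64(-0.0)], [-0.2, 0.3, 12.8, np.float64(-0.0)]]
[-0.017   0.0143 -0.9998]
```

Emit:
step_arm(steps=[[-5,-0.5,13,0],[-5,-0.5,13,0],[-5,-0.5,13,0],[-4.5,-0.5,13,0],[-3,-0.5,10,0],[0,0,0,0],[0,0,0,0]])

```text
time: 12.35
tool_pos: [0.4499, -0.2344, 0.0743]
tool_rot: [-0.012, 0.692, 0.722, -0.0]
contact_force: [-0.1, -0.2, -0.0]
gripper_width: 0.852
```

```bash
python3 - <<'E'
from h import *
plan((449.5,-235.5,29,1),vmax=14); print(pose()[1].round(4)[:,2])
E
```

```text
pose [ 449.9 -234.4   74.3] yaw 2.4 tilt 1.41
4 [[-0.5, 0.1, 11.3, np.float64(0.35)], [-0.5, 0.1, 11.3, np.float64(0.35)], [-0.4, 0.1, 11.3, np.float64(0.35)], [-0.5, 0.1, 11.4, np.float64(0.35)]]
[-0.0182  0.0164 -0.9997]
```

Emit:
step_arm(steps=[[-0.5,0,12,0.5],[0,0,12,0.5],[0,0,12,0.5],[0,0,9,0],[0,0,0,0]])

```text
time: 12.85
tool_pos: [0.4495, -0.2342, 0.0261]
tool_rot: [-0.011, 0.702, 0.712, -0.0]
contact_force: [0.1, -0.2, 0.6]
gripper_width: 0.853
```

Emit:
step_arm(steps=[[0,0,0,0],[0,0,0,0],[0,0,0,0],[0,0,0,0],[0,0,0,0]], claw=0)

```text
time: 13.35
tool_pos: [0.45, -0.2345, 0.0268]
tool_rot: [-0.011, 0.702, 0.712, -0.0]
contact_force: [-0.3, 0.1, -0.8]
gripper_width: 0.576
```

Emit:
step_arm(steps=[[0,0,-20,0],[0,0,-25,0],[0,0,-25,0],[0,0,-25,0],[0,0,-20,0],[0,0,-10,0],[0,0,0,0]])

```text
time: 14.05
tool_pos: [0.4505, -0.2352, 0.1545]
tool_rot: [-0.013, 0.702, 0.712, -0.001]
contact_force: [0.7, -0.7, -0.9]
gripper_width: 0.572
```

```bash
python3 - <<'E'
from h import *
plan((547,60,150,-3.3),vmax=28); print(pose()[1].round(4)[:,2])
E
```

```text
pose [ 450.5 -235.2  154.5] yaw 0.8 tilt 1.48
12 [[24.5, 8.4, 0.6, np.float64(0.34)], [24.5, 8.2, 0.7, np.float64(0.34)], [24.6, 8.1, 0.6, np.float64(0.34)], [24.6, 7.9, 0.7, np.float64(0.34)], [24.7, 7.8, 0.6, np.float64(0.34)], [24.7, 7.7, 0.7, np.float64(0.34)], [24.8, 7.5, 0.6, np.float64(0.34)], [24.8, 7.4, 0.7, np.float64(0.34)], [24.8, 7.2, 0.6, np.float64(0.34)], [24.9, 7.1, 0.7, np.float64(0.34)], [25.0, 6.9, 0.6, np.float64(0.34)], [24.9, 6.7, 0.7, np.float64(0.34)]]
[-0.0191  0.0173 -0.9997]
```

Emit:
step_arm(steps=[[25,8,0,0],[25,8,0,0],[25,8,0,0],[25,8,0,0.5],[25,8,0,0.5],[25,8,0,1],[25,8,0,1],[25,8,0,1]])

```text
time: 14.85
tool_pos: [0.5111, -0.0292, 0.1451]
tool_rot: [-0.02, 0.73, 0.683, -0.005]
contact_force: [0.6, -0.1, -0.3]
gripper_width: 0.577
```

Emit:
step_arm(steps=[[25,7,-1,0],[25,7,-1,0],[20,7,-1,0],[15,5,0,0],[5,0,0,0],[0,0,0,0],[0,0,0,0]])

```text
time: 15.55
tool_pos: [0.539, 0.0651, 0.1387]
tool_rot: [-0.025, 0.729, 0.684, -0.01]
contact_force: [0.6, -0.6, -1.4]
gripper_width: 0.577
```

```bash
python3 - <<'E'
from h import *
plan((547,60.8,125,-3.3),vmax=8); print(pose()[1].round(4)[:,2])
E
```

```text
pose [539.   65.1 138.7] yaw 356.4 tilt 3.1
3 [[-1.4, 3.0, 4.4, np.float64(-0.09)], [-1.4, 2.9, 4.4, np.float64(-0.09)], [-1.3, 3.0, 4.3, np.float64(-0.09)]]
[-0.0492  0.0223 -0.9985]
```

Tool tilt has built up to 3°, so I'm testing which motions change it.

Emit:
step_arm(steps=[[0,0,-40,0],[0,0,-40,0],[0,0,-40,0],[0,0,0,0],[0,0,0,0]])

```text
time: 16.05
tool_pos: [0.5425, 0.0578, 0.2594]
tool_rot: [-0.027, 0.731, 0.682, -0.013]
contact_force: [0.4, -0.4, -2.6]
gripper_width: 0.576
```

Emit:
step_arm(steps=[[0,0,12,0],[0,0,12,0],[0,0,12,0],[0,0,12,0],[0,0,12,0],[0,0,12,0],[0,0,0,0],[0,0,0,0]])

```text
time: 16.85
tool_pos: [0.5325, 0.0586, 0.1717]
tool_rot: [-0.032, 0.731, 0.681, -0.019]
contact_force: [0.4, -0.0, -0.4]
gripper_width: 0.578
```

Emit:
step_arm(steps=[[0,-40,0,0],[0,-40,0,0],[0,0,0,0],[0,0,0,0]])

```text
time: 17.25
tool_pos: [0.4517, 0.0643, 0.1774]
tool_rot: [-0.032, 0.731, 0.681, -0.019]
contact_force: [-0.1, 1.0, -0.1]
gripper_width: 0.573
```

Emit:
step_arm(steps=[[0,12,0,0],[0,12,0,0],[0,12,0,0],[0,12,0,0],[0,12,0,0],[0,12,0,0],[0,0,0,0],[0,0,0,0]])

```text
time: 18.05
tool_pos: [0.5362, 0.0583, 0.1793]
tool_rot: [-0.027, 0.732, 0.681, -0.014]
contact_force: [0.7, 0.3, -2.5]
gripper_width: 0.576
```

```bash
python3 - <<'E'
from h import *
plan((547,60.8,140,-3.3),vmax=10); print(pose()[1].round(4)[:,2])
E
```

```text
pose [536.2  58.3 179.3] yaw 355.9 tilt 3.45
5 [[0.5, 2.6, 7.7, np.float64(-0.15)], [0.5, 2.6, 7.8, np.float64(-0.15)], [0.5, 2.5, 7.7, np.float64(-0.15)], [0.5, 2.6, 7.8, np.float64(-0.15)], [0.5, 2.5, 7.7, np.float64(-0.15)]]
[-0.0564  0.0209 -0.9982]
```

Emit:
step_arm(steps=[[0,0,-12,0],[0,0,-12,0],[0,0,-12,0],[0,0,-12,0],[0,0,-12,0],[0,0,-12,0],[0,0,0,0],[0,0,0,0]])

```text
time: 18.85
tool_pos: [0.5409, 0.0569, 0.2614]
tool_rot: [-0.025, 0.731, 0.681, -0.011]
contact_force: [-0.2, -0.6, -1.7]
gripper_width: 0.578
```

Emit:
step_arm(steps=[[0,-40,40,0],[0,-40,40,0],[0,0,0,0],[0,0,0,0]])

```text
time: 19.25
tool_pos: [0.4526, 0.064, 0.1778]
tool_rot: [-0.031, 0.731, 0.681, -0.017]
contact_force: [0.2, 0.6, -0.1]
gripper_width: 0.578
```

Emit:
step_arm(steps=[[0,12,0,0],[0,12,0,0],[0,12,0,0],[0,12,0,0],[0,12,0,0],[0,12,0,0],[0,0,0,0],[0,0,0,0]])

```text
time: 20.05
tool_pos: [0.535, 0.0583, 0.1792]
tool_rot: [-0.028, 0.732, 0.681, -0.014]
contact_force: [-0.1, -0.3, -1.4]
gripper_width: 0.577
```

```bash
python3 - <<'E'
from h import *
plan((547,60.8,140,-3.3),vmax=10); print(pose()[1].round(4)[:,2])
E
```

```text
pose [535.   58.3 179.2] yaw 355.9 tilt 3.55
5 [[0.5, 2.8, 7.7, np.float64(-0.15)], [0.6, 2.8, 7.7, np.float64(-0.15)], [0.5, 2.8, 7.7, np.float64(-0.15)], [0.5, 2.8, 7.7, np.float64(-0.15)], [0.6, 2.9, 7.7, np.float64(-0.15)]]
[-0.0583  0.021  -0.9981]
```

Emit:
step_arm(steps=[[-12,0,0,0],[-12,0,0,0],[-12,0,0,0],[-12,0,0,0],[-12,0,0,0],[-12,0,0,0],[0,0,0,0],[0,0,0,0]])

```text
time: 20.85
tool_pos: [0.5284, -0.0214, 0.1789]
tool_rot: [-0.027, 0.732, 0.68, -0.014]
contact_force: [-0.0, -0.1, -1.1]
gripper_width: 0.579
```

Emit:
step_arm(steps=[[45,0,0,0],[45,0,0,0],[0,0,0,0],[0,0,0,0]])

```text
time: 21.25
tool_pos: [0.5357, 0.0709, 0.1806]
tool_rot: [-0.027, 0.733, 0.68, -0.014]
contact_force: [0.4, -0.3, -1.7]
gripper_width: 0.58
```

Emit:
step_arm(steps=[[-45,0,0,0],[-45,0,0,0],[0,0,0,0],[0,0,0,0]])

```text
time: 21.65
tool_pos: [0.5286, -0.0217, 0.179]
tool_rot: [-0.027, 0.732, 0.681, -0.013]
contact_force: [0.7, -0.8, -1.2]
gripper_width: 0.577
```

Emit:
step_arm(steps=[[0,0,-12,0],[0,0,-12,0],[0,0,-12,0],[0,0,-12,0],[0,0,-12,0],[0,0,-12,0],[0,0,0,0],[0,0,0,0]])

```text
time: 22.45
tool_pos: [0.5342, -0.021, 0.2603]
tool_rot: [-0.025, 0.731, 0.682, -0.012]
contact_force: [-0.5, 0.1, -0.8]
gripper_width: 0.571
```

Emit:
step_arm(steps=[[0,0,42,0],[0,0,42,0],[0,0,0,0],[0,0,0,0]])

```text
time: 22.85
tool_pos: [0.5306, -0.0194, 0.1757]
tool_rot: [-0.024, 0.731, 0.682, -0.011]
contact_force: [1.1, 0.1, -0.3]
gripper_width: 0.576
```

Emit:
step_arm(steps=[[0,0,0,6],[0,0,0,6],[0,0,0,6],[0,0,0,0],[0,0,0,0]])

```text
time: 23.35
tool_pos: [0.5346, -0.0203, 0.1851]
tool_rot: [-0.018, 0.831, 0.555, -0.011]
contact_force: [0.3, 0.8, -1.3]
gripper_width: 0.577
```

Emit:
step_arm(steps=[[0,0,0,-6],[0,0,0,-6],[0,0,0,-6],[0,0,0,0],[0,0,0,0]])

```text
time: 23.85
tool_pos: [0.5371, -0.0208, 0.1907]
tool_rot: [-0.017, 0.728, 0.685, -0.006]
contact_force: [-0.6, -0.1, -2.1]
gripper_width: 0.577
```

Emit:
step_arm(steps=[[0,0,0,6],[0,0,0,6],[0,0,0,6],[0,0,0,0],[0,0,0,-6],[0,0,0,-6],[0,0,0,-6],[0,0,0,0]])

```text
time: 24.65
tool_pos: [0.538, -0.021, 0.193]
tool_rot: [-0.016, 0.727, 0.686, -0.005]
contact_force: [-0.6, 0.4, -1.2]
gripper_width: 0.577
```

Emit:
step_arm(steps=[[0,0,0,6],[0,0,0,6],[0,0,0,6],[0,0,0,0],[0,0,0,-6],[0,0,0,-6],[0,0,0,-6],[0,0,0,0]])

```text
time: 25.45
tool_pos: [0.5383, -0.021, 0.1937]
tool_rot: [-0.016, 0.727, 0.686, -0.005]
contact_force: [-0.1, 0.2, -0.7]
gripper_width: 0.583
```

Emit:
step_arm(steps=[[0,0,0,0],[0,0,0,0],[0,0,0,0],[0,0,0,0],[0,0,0,0],[0,0,0,0],[0,0,0,0],[0,0,0,0]])

```text
time: 26.25
tool_pos: [0.5383, -0.021, 0.1937]
tool_rot: [-0.016, 0.729, 0.685, -0.005]
contact_force: [0.1, -0.2, -1.4]
gripper_width: 0.578
```

```bash
python3 - <<'E'
from h import *
plan((547,60.8,150,-3.3),vmax=10); print(pose()[1].round(4)[:,2])
E
```

```text
pose [538.3 -21.  193.7] yaw 356.5 tilt 1.9
10 [[8.2, 0.5, 4.5, np.float64(-0.02)], [8.2, 0.5, 4.5, np.float64(-0.02)], [8.1, 0.5, 4.5, np.float64(-0.02)], [8.1, 0.5, 4.5, np.float64(-0.02)], [8.2, 0.5, 4.5, np.float64(-0.02)], [8.1, 0.5, 4.5, np.float64(-0.02)], [8.2, 0.5, 4.4, np.float64(-0.02)], [8.1, 0.5, 4.5, np.float64(-0.02)], [8.2, 0.6, 4.4, np.float64(-0.02)], [8.1, 0.5, 4.5, np.float64(-0.02)]]
[-0.0288  0.0164 -0.9995]
```

Emit:
step_arm(steps=[[0,0,-12,0],[0,0,-12,0],[0,0,-12,0],[0,0,-12,0],[0,0,-12,0],[0,0,-12,0],[0,0,0,0],[0,0,0,0]])

```text
time: 27.05
tool_pos: [0.5416, -0.0225, 0.2753]
tool_rot: [-0.014, 0.729, 0.685, -0.003]
contact_force: [0.3, -0.4, -1.7]
gripper_width: 0.575
```

Emit:
step_arm(steps=[[0,0,42,0],[0,0,42,0],[0,0,0,0],[0,0,0,0]])

```text
time: 27.45
tool_pos: [0.5403, -0.0213, 0.1907]
tool_rot: [-0.013, 0.729, 0.685, -0.003]
contact_force: [0.3, -0.2, -0.2]
gripper_width: 0.577
```

Emit:
step_arm(steps=[[0,0,0,5],[0,0,0,5],[0,0,0,0],[0,0,0,0],[0,0,0,-5],[0,0,0,-5],[0,0,0,0],[0,0,0,0]])

```text
time: 28.25
tool_pos: [0.5452, -0.0223, 0.2026]
tool_rot: [-0.007, 0.727, 0.687, 0.001]
contact_force: [0.7, -1.1, -1.6]
gripper_width: 0.578
```

```bash
python3 - <<'E'
from h import *
plan((547,60.8,150,-3.3),vmax=10); print(pose()[1].round(4)[:,2])
E
```

```text
pose [545.2 -22.3 202.6] yaw 356.8 tilt 0.84
10 [[8.2, -0.2, 5.4, np.float64(0.01)], [8.2, -0.2, 5.4, np.float64(0.01)], [8.3, -0.3, 5.3, np.float64(0.01)], [8.2, -0.2, 5.4, np.float64(0.01)], [8.3, -0.3, 5.3, np.float64(0.01)], [8.2, -0.2, 5.4, np.float64(0.01)], [8.3, -0.3, 5.3, np.float64(0.01)], [8.2, -0.2, 5.4, np.float64(0.01)], [8.3, -0.3, 5.3, np.float64(0.01)], [8.2, -0.3, 5.4, np.float64(0.01)]]
[-0.0078  0.0124 -0.9999]
```

Emit:
step_arm(steps=[[9,0,4,0],[9,0,4,0],[9,0,4,0],[9,0,4,0],[9,0,4,0],[9,0,4,0],[9,0,4,0],[0,0,0,0]])

```text
time: 29.05
tool_pos: [0.5483, 0.0478, 0.1723]
tool_rot: [-0.008, 0.727, 0.687, 0.001]
contact_force: [0.5, 0.5, -1.5]
gripper_width: 0.577
```

Emit:
step_arm(steps=[[6,0,8,0],[4,0,8,0],[0,0,8,0],[0,0,8,0],[0,0,0,0],[0,0,0,0]])

```text
time: 29.65
tool_pos: [0.5483, 0.0585, 0.1369]
tool_rot: [-0.008, 0.727, 0.686, 0.001]
contact_force: [-0.4, 0.4, -0.8]
gripper_width: 0.575
```

```bash
python3 - <<'E'
from h import *
plan((547,60.8,125,-3.3),vmax=10); print(pose()[1].round(4)[:,2])
im,P=cloud('side'); print(rect(P,blob(im,P,'yellow',(.112,.13),(.2,.75,0,.2))))
E
```

```text
pose [548.3  58.5 136.9] yaw 356.7 tilt 0.92
2 [[1.0, -0.7, 6.0, np.float64(0.0)], [1.0, -0.6, 6.0, np.float64(0.0)]]
[-0.0103  0.0124 -0.9999]
None
```

Emit:
step_arm(steps=[[1,-0.5,6,0],[1,-0.5,6,0],[0,0,0,0],[0,0,0,0]])

```text
time: 30.1
tool_pos: [0.5477, 0.0605, 0.1247]
tool_rot: [-0.008, 0.727, 0.686, 0.001]
contact_force: [-0.1, -0.9, -1.9]
gripper_width: 0.579
```

```bash
python3 - <<'E'
from h import *
plan((547,60.8,92,-3.3),vmax=10); print(pose()[1].round(4)[:,2])
E
```

```text
pose [547.7  60.5 124.7] yaw 356.7 tilt 0.87
4 [[-0.0, -0.1, 8.2, np.float64(-0.01)], [-0.1, -0.1, 8.2, np.float64(-0.01)], [-0.0, -0.1, 8.2, np.float64(-0.01)], [-0.1, -0.1, 8.1, np.float64(-0.01)]]
[-0.0089  0.0123 -0.9999]
```

Emit:
step_arm(steps=[[0,-0.3,6,0],[0,0,6,0],[0,0,6,0],[0,0,5,0],[0,0,4,0],[0,0,2,0],[0,0,0,0],[0,0,0,0]])

```text
time: 30.9
tool_pos: [0.5494, 0.0609, 0.106]
tool_rot: [-0.007, 0.727, 0.686, 0.001]
contact_force: [0.4, 1.0, -2.4]
gripper_width: 0.578
```

```bash
python3 - <<'E'
from h import *
plan((547,60.8,87.5,-3.3),vmax=10); print(pose()[1].round(4)[:,2])
im,P=cloud('side'); save('c',im[130:270,240:400].repeat(4,0).repeat(4,1))
E
```

```text
pose [549.4  60.9 106. ] yaw 356.7 tilt 0.79
2 [[-0.2, -1.1, 9.3, np.float64(0.0)], [-0.2, -1.2, 9.3, np.float64(0.0)]]
[-0.0078  0.0113 -0.9999]
```

View pics/c.png

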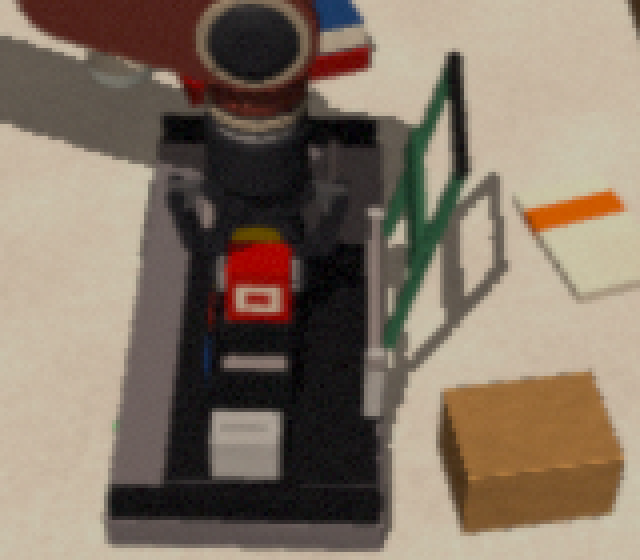

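The side view shows the red tank in its bay mouth but only partly in, with its foot inside and its body still proud.

```bash
python3 - <<'E'
from h import *
im,P=cloud('side')
m=blob(im,P,'red',(.06,.2),(.45,.65,.0,.12),smin=100)
m=cv2.morphologyEx(m.astype(np.uint8),cv2.MORPH_CLOSE,np.ones((5,5),np.uint8)).astype(bool)
Q=P[m]*1000
for z0 in range(75,145,5):
    q=Q[(Q[:,2]>z0)&(Q[:,2]<=z0+5)]
    if len(q)>3: print(z0,len(q),'x',np.percentile(q[:,0],[3,97]).round(1),'y',np.percentile(q[:,1],[5,50,95]).round(1))
m=blob(im,P,'yellow',(.1,.2),(.45,.65,.0,.2)); print(np.percentile(P[m]*1000,[3,50,97],axis=0).round(1))
E
```

```text
75 4 x [509.8 519.1] y [49.8 65.8 81.7]
80 18 x [509.8 568.4] y [43.8 46.8 75.4]
85 26 x [513.2 573.2] y [40.  44.4 65. ]
90 23 x [522.9 573.4] y [40.9 42.4 53. ]
95 14 x [524.3 568.7] y [40.9 42.1 45.4]
100 20 x [525.  569.6] y [39.2 41.2 46.5]
105 18 x [525.  571.6] y [40.  42.6 46.2]
110 20 x [525.3 571.4] y [39.1 41.9 44.9]
115 21 x [523.8 571.4] y [40.1 42.8 50.1]
120 22 x [527.8 571.3] y [38.8 42.4 46.7]
125 16 x [527.1 571.9] y [39.7 42.3 46.2]
130 27 x [524.2 570.9] y [39.5 42.4 70.1]
135 111 x [525.3 570.7] y [41.3 57.8 73.9]
140 18 x [526.  573.5] y [43.5 53.4 71.5]
[[533.2 103.2 115.2]
 [546.  110.8 118.3]
 [562.9 115.2 121. ]]
```

Emit:
step_arm(steps=[[0,-1,-4,0],[0,-2,-2,0],[0,0,0,0],[0,0,0,0]])

```text
time: 31.4
tool_pos: [0.5452, 0.061, 0.1106]
tool_rot: [-0.008, 0.727, 0.686, 0.0]
contact_force: [0.5, -0.0, -1.4]
gripper_width: 0.574
```

```bash
python3 - <<'E'
from h import *
plan((546.8,60.8,87.5,-3.3),vmax=10); print(state()['contact_force'])
E
```

```text
pose [545.2  61.  110.6] yaw 356.7 tilt 0.89
3 [[-0.1, 0.6, 7.7, np.float64(0.0)], [-0.1, 0.6, 7.7, np.float64(0.0)], [-0.1, 0.7, 7.6, np.float64(0.0)]]
[ 0.51355206 -0.00905135 -1.41904308]
```

Emit:
step_arm(steps=[[0,1,2,0],[0,0,5,0],[0,0,5,0],[0,0,5,0],[0,0,0,0],[0,0,0,0]])

```text
time: 32.0
tool_pos: [0.5454, 0.0611, 0.0908]
tool_rot: [-0.008, 0.727, 0.686, -0.001]
contact_force: [0.4, 0.4, -0.9]
gripper_width: 0.575
```

```bash
python3 - <<'E'
from h import *
plan((546.8,60.8,87.5,-3.3),vmax=10); print(state()['contact_force'])
E
```

```text
pose [545.4  61.1  90.8] yaw 356.7 tilt 0.98
1 [[-0.3, 1.5, 3.3, np.float64(-0.0)]]
[ 0.44202555  0.36084543 -0.87450887]
```

Emit:
step_arm(steps=[[0,0.5,3,0],[0,0,0,0],[0,0,0,0]])

```text
time: 32.3
tool_pos: [0.546, 0.0611, 0.0877]
tool_rot: [-0.008, 0.727, 0.686, -0.001]
contact_force: [-0.4, -0.9, -1.5]
gripper_width: 0.575
```

Emit:
step_arm(steps=[[0,0,0,0],[0,0,0,0],[0,0,0,0],[0,0,0,0]], claw=75)

```text
time: 32.7
tool_pos: [0.5473, 0.0611, 0.0894]
tool_rot: [-0.007, 0.727, 0.686, 0.001]
contact_force: [0.5, 0.7, 0.3]
gripper_width: 0.749
```

Emit:
step_arm(steps=[[0,0,-12,0],[0,0,-12,0],[0,0,-12,0],[0,0,-12,0],[0,0,-12,0],[-15,0,-5,0],[-18,0,0,0],[-18,0,0,0]])

```text
time: 33.5
tool_pos: [0.5467, 0.0077, 0.164]
tool_rot: [-0.005, 0.726, 0.688, 0.003]
contact_force: [-0.3, 0.4, -0.2]
gripper_width: 0.754
```

Emit:
step_arm(steps=[[-18,0,0,0],[-18,0,0,-1],[-18,0,0,-1],[-18,0,0,-1],[-18,0,0,-1],[-18,0,0,-1],[-18,0,0,-1],[-18,0,0,-1]], claw=85)

```text
time: 34.3
tool_pos: [0.5426, -0.15, 0.1652]
tool_rot: [-0.003, 0.682, 0.731, 0.001]
contact_force: [0.1, 0.1, 0.3]
gripper_width: 0.85
```

Emit:
step_arm(steps=[[-15,0,0,0],[-15,0,0,0],[-12,0,0,0],[-10,0,0,0],[-5,0,0,0],[0,0,0,0],[0,0,0,0]])

```text
time: 35.0
tool_pos: [0.5456, -0.2144, 0.165]
tool_rot: [-0.004, 0.684, 0.73, 0.001]
contact_force: [0.4, 0.2, 0.7]
gripper_width: 0.849
```

```bash
python3 - <<'E'
from h import *
plan((556.4,-237.5,80,6),vmax=10); print(pose()[1].round(4)[:,2])
im,P=cloud('side')
for c,r in(('yellow',(0.08,.2)),('red',(.03,.09)),('blue',(-.35,-.1))): print(c,rect(P,blob(im,P,c,(.052,.13),(.4,.75,*r))),rect(P,blob(im,P,c,(.112,.13),(.4,.75,*r))))
E
```

```text
pose [ 545.6 -214.4  165. ] yaw 3.8 tilt 0.45
9 [[-2.7, 1.1, 9.4, np.float64(-0.25)], [-2.7, 1.0, 9.4, np.float64(-0.25)], [-2.7, 1.0, 9.4, np.float64(-0.25)], [-2.7, 1.0, 9.4, np.float64(-0.25)], [-2.7, 1.0, 9.4, np.float64(-0.25)], [-2.8, 1.0, 9.5, np.float64(-0.25)], [-2.7, 1.0, 9.4, np.float64(-0.25)], [-2.8, 1.0, 9.5, np.float64(-0.25)], [-2.7, 1.0, 9.4, np.float64(-0.25)]]
[-0.0038  0.0068 -1.    ]
yellow None None
red None None
blue (array([ 554.7, -237.9]), array([49.2, 37.9]), 6.0, 58.0, 225) None
```

Emit:
step_arm(steps=[[-3,1,10,-0.5],[-3,1,10,-0.5],[-3,1,10,-0.5],[-3,1,10,-0.5],[-3,1,10,0],[-3,1,10,0],[-2,1,8,0],[0,0,0,0]])

```text
time: 35.85
tool_pos: [0.5538, -0.2324, 0.0884]
tool_rot: [-0.006, 0.669, 0.744, 0.001]
contact_force: [-0.2, -0.3, -0.2]
gripper_width: 0.855
```

Emit:
step_arm(steps=[[0,0,5,0],[0,0,0,0],[0,0,0,0]])

```text
time: 36.15
tool_pos: [0.5541, -0.2326, 0.0834]
tool_rot: [-0.005, 0.669, 0.744, 0.001]
contact_force: [0.3, -0.3, 0.6]
gripper_width: 0.852
```

```bash
python3 - <<'E'
from h import *
plan((556.4,-237.5,29,6),vmax=10); print(pose()[1].round(4)[:,2])
E
```

```text
pose [ 554.1 -232.6   83.4] yaw 6.1 tilt 0.62
6 [[-0.9, 0.3, 9.1, np.float64(0.01)], [-0.9, 0.3, 9.0, np.float64(0.01)], [-0.9, 0.4, 9.1, np.float64(0.01)], [-1.0, 0.3, 9.0, np.float64(0.01)], [-0.9, 0.4, 9.1, np.float64(0.01)], [-1.0, 0.3, 9.0, np.float64(0.01)]]
[-0.0064  0.0087 -0.9999]
```

Emit:
step_arm(steps=[[-1,0.4,9,0],[-1,0.4,9,0],[-1,0.4,9,0],[-1,0.4,9,0],[-1,0.4,9,0],[-1,0,8,0],[0,0,0,0],[0,0,0,0]])

```text
time: 36.95
tool_pos: [0.5566, -0.2383, 0.0255]
tool_rot: [-0.005, 0.669, 0.744, 0.001]
contact_force: [0.4, 0.5, -0.2]
gripper_width: 0.848
```

Emit:
step_arm(steps=[[0,0,0,0],[0,0,0,0],[0,0,0,0],[0,0,0,0],[0,0,0,0]], claw=0)

```text
time: 37.45
tool_pos: [0.5575, -0.2387, 0.0271]
tool_rot: [-0.004, 0.669, 0.744, 0.001]
contact_force: [0.4, -0.3, -1.0]
gripper_width: 0.577
```

Emit:
step_arm(steps=[[0,0,-14,0],[0,0,-14,0],[0,0,-14,0],[0,0,-14,0],[0,0,-14,0],[0,0,-14,0],[0,0,-14,0],[0,0,-14,0]])

```text
time: 38.25
tool_pos: [0.5577, -0.2394, 0.149]
tool_rot: [-0.004, 0.668, 0.744, 0.001]
contact_force: [-0.1, 0.2, -1.0]
gripper_width: 0.576
```

```bash
python3 - <<'E'
from h import *
plan((544,11,150,-3.3),vmax=18); print(pose()[1].round(4)[:,2])
E
```

```text
pose [ 557.7 -239.4  149. ] yaw 6.1 tilt 0.48
14 [[17.9, 0.9, 0.1, np.float64(0.67)], [17.9, 0.7, 0.1, np.float64(0.67)], [17.9, 0.5, 0.1, np.float64(0.67)], [17.9, 0.3, 0.1, np.float64(0.67)], [17.9, 0.1, 0.0, np.float64(0.67)], [17.9, -0.1, 0.1, np.float64(0.67)], [17.9, -0.3, 0.0, np.float64(0.67)], [17.9, -0.5, 0.1, np.float64(0.67)], [17.9, -0.8, 0.0, np.float64(0.67)], [17.9, -1.0, 0.1, np.float64(0.67)], [17.9, -1.2, 0.0, np.float64(0.67)], [17.8, -1.3, 0.1, np.float64(0.67)], [17.9, -1.6, 0.0, np.float64(0.67)], [17.8, -1.8, 0.1, np.float64(0.67)]]
[-0.004   0.0073 -1.    ]
```

Emit:
step_arm(steps=[[17,1,0,1],[17,1,0,1],[17,0,0,1],[17,0,0,1],[17,0,0,1],[17,0,0,1],[17,0,0,1],[17,0,0,1]])

```text
time: 39.05
tool_pos: [0.5561, -0.1022, 0.1603]
tool_rot: [0.001, 0.722, 0.692, 0.002]
contact_force: [0.1, -0.3, -1.3]
gripper_width: 0.576
```

Emit:
step_arm(steps=[[17,-1,0,1],[17,-1,0,0],[15,-1,0,0],[12,-1,0,0],[10,-1,0,0],[6,0,0,0],[0,0,0,0],[0,0,0,0]])

```text
time: 39.85
tool_pos: [0.5556, -0.0196, 0.1636]
tool_rot: [0.001, 0.728, 0.686, 0.003]
contact_force: [0.0, -0.4, -1.3]
gripper_width: 0.575
```

```bash
python3 - <<'E'
from h import *
plan((544.2,8.9,124,-3.3),vmax=8); print(pose()[1].round(4)[:,2])
im,P=cloud('side')
for c,r in(('yellow',(0.08,.2)),('red',(.03,.09))): print(c,rect(P,blob(im,P,c,(.112,.13),(.4,.75,*r))))
E
```

```text
pose [555.6 -19.6 163.6] yaw 356.6 tilt 0.33
7 [[4.0, -1.9, 5.7, np.float64(-0.01)], [3.9, -1.9, 5.7, np.float64(-0.01)], [4.0, -1.9, 5.6, np.float64(-0.01)], [3.9, -1.9, 5.7, np.float64(-0.01)], [4.0, -1.9, 5.6, np.float64(-0.01)], [3.9, -1.9, 5.7, np.float64(-0.01)], [4.0, -1.9, 5.6, np.float64(-0.01)]]
[ 0.0054  0.0019 -1.    ]
yellow (array([552.3,  93.6]), array([32.2,  8.5]), -5.1, 117.5, 24)
red None
```

Emit:
step_arm(steps=[[4,-2,5,0],[4,-2,5,0],[4,-2,5,0],[4,-2,5,0],[4,-2,5,0],[4,-1,5,0],[0,0,0,0],[0,0,0,0]])

```text
time: 40.7
tool_pos: [0.5444, 0.0063, 0.1295]
tool_rot: [0.0, 0.728, 0.685, 0.002]
contact_force: [0.1, 0.1, -1.0]
gripper_width: 0.575
```

```bash
python3 - <<'E'
from h import *
plan((544.2,8.9,124,-3.3),vmax=8); print(pose()[1].round(4)[:,2])
E
```

```text
pose [544.4   6.3 129.5] yaw 356.5 tilt 0.2
1 [[2.6, -0.4, 5.5, np.float64(-0.21)]]
[ 0.0028  0.002  -1.    ]
```

Emit:
step_arm(steps=[[1.5,-0.2,3,0],[1,0,2,0],[0,0,0,0],[0,0,0,0]])

```text
time: 41.1
tool_pos: [0.545, 0.0086, 0.1248]
tool_rot: [0.001, 0.729, 0.685, 0.002]
contact_force: [0.7, -0.8, -0.7]
gripper_width: 0.573
```

```bash
python3 - <<'E'
from h import *
plan((544.2,8.9,88,-3.3),vmax=6)
im,P=cloud('side')
m=blob(im,P,'blue',(.05,.2),(.45,.65,-.06,.08),smin=80)
Q=P[m]*1000; q=Q[Q[:,2]>118]; print(len(Q),np.percentile(Q,[3,50,97],axis=0).round(1),'top',np.percentile(q,[3,50,97],axis=0).round(1))
m=(P[...,2]>.082)&(P[...,2]<.096)&(P[...,1]<-.04)&(P[...,1]>-.11)&(P[...,0]>.49)&(P[...,0]<.6); print('jaw side',rect(P,m))
E
```

```text
pose [545.    8.6 124.8] yaw 356.5 tilt 0.26
7 [[0.0, -0.1, 5.3, np.float64(-0.03)], [0.0, -0.1, 5.2, np.float64(-0.03)], [0.0, -0.2, 5.3, np.float64(-0.03)], [0.0, -0.1, 5.2, np.float64(-0.03)], [0.0, -0.2, 5.3, np.float64(-0.03)], [0.1, -0.1, 5.2, np.float64(-0.03)], [0.0, -0.2, 5.3, np.float64(-0.03)]]
304 [[518.6 -10.7  87.6]
 [545.2  -4.7 153.7]
 [569.2  26.5 160. ]] top [[520.2 -10.6 124.1]
 [545.6  -2.3 155.4]
 [569.2  26.3 160.2]]
jaw side (array([536.6, -69.1]), array([50.3, 33.8]), 0.3, 87.3, 155)
```

Emit:
step_arm(steps=[[0.7,-2,3,0],[0,0,5,0],[0,0,5,0],[0,0,5,0],[0,0,0,0],[0,0,0,0]])

```text
time: 41.75
tool_pos: [0.5428, 0.0094, 0.1049]
tool_rot: [0.001, 0.729, 0.685, 0.002]
contact_force: [0.1, -0.3, -0.9]
gripper_width: 0.574
```

```bash
python3 - <<'E'
from h import *
plan((543,9.2,88,-3.3),vmax=6); print(state()['contact_force'])
E
```

```text
pose [542.8   9.4 104.9] yaw 356.5 tilt 0.23
3 [[-0.1, 0.1, 5.6, np.float64(-0.08)], [-0.1, 0.0, 5.6, np.float64(-0.08)], [-0.0, 0.1, 5.7, np.float64(-0.08)]]
[ 0.13346855 -0.26448299 -0.90980972]
```

Emit:
step_arm(steps=[[0,0,5,0],[0,0,5,0],[0,0,5,0],[0,0,0,0],[0,0,0,0]])

```text
time: 42.25
tool_pos: [0.5429, 0.0094, 0.0885]
tool_rot: [0.001, 0.729, 0.685, 0.002]
contact_force: [-0.3, -0.5, -1.4]
gripper_width: 0.575
```

```bash
python3 - <<'E'
from h import *
plan((543,9.2,88,-3.3),vmax=6); print(state()['contact_force'])
E
```

```text
pose [542.9   9.4  88.5] yaw 356.5 tilt 0.24
1 [[-0.2, 0.1, 0.5, np.float64(-0.25)]]
[-0.27864343 -0.52940191 -1.39715649]
```

Emit:
step_arm(steps=[[0,0,0,0],[0,0,0,0],[0,0,0,0],[0,0,0,0]], claw=75)

```text
time: 42.65
tool_pos: [0.544, 0.0093, 0.0899]
tool_rot: [0.002, 0.729, 0.685, 0.003]
contact_force: [-0.8, -0.3, 0.4]
gripper_width: 0.746
```

Emit:
step_arm(steps=[[0,0,-12,0],[0,0,-16,0],[0,0,-20,0],[0,0,-20,0],[0,0,-20,0],[0,0,-20,0],[0,0,-20,0],[0,0,-20,0]])

```text
time: 43.45
tool_pos: [0.5418, 0.0092, 0.2473]
tool_rot: [0.001, 0.729, 0.685, 0.002]
contact_force: [0.4, 0.6, -0.4]
gripper_width: 0.749
```

Emit:
step_arm(steps=[[0,0,-20,0],[0,0,-20,0],[5,0,-20,0],[8,0,-10,0],[8,0,0,0],[8,0,0,0],[0,0,0,0],[0,0,0,0]], claw=0)

```text
time: 44.25
tool_pos: [0.5435, 0.0405, 0.3282]
tool_rot: [0.005, 0.728, 0.685, 0.006]
contact_force: [-0.0, 0.4, 0.3]
gripper_width: -0.001
```

```bash
python3 - <<'E'
from h import *
plan((745,54,330,-3.3),vmax=18); print(pose()[1].round(4)[:,2])
im,P=cloud('side')
for c,r in(('yellow',(0.08,.2)),('red',(.03,.09)),('blue',(-.02,.04))): print(c,rect(P,blob(im,P,c,(.112,.13),(.4,.75,*r))))
g=cv2.cvtColor(im,cv2.COLOR_RGB2HSV); m=(P[...,2]>.14)&(P[...,0]>.6)&(P[...,0]<.8)&(P[...,1]>-.1)&(P[...,1]<.2); Q=P[m]*1000; print('clamp', np.percentile(Q,[1,99],axis=0).round(0)); q=Q[Q[:,2]>270]; print('handle',q.mean(0).round(1),len(q))
E
```

```text
pose [543.5  40.5 328.2] yaw 356.5 tilt 0.88
12 [[2.1, 16.7, 0.1, np.float64(-0.02)], [2.1, 16.7, 0.1, np.float64(-0.02)], [2.1, 16.7, 0.1, np.float64(-0.02)], [2.1, 16.7, 0.1, np.float64(-0.02)], [2.1, 16.7, 0.1, np.float64(-0.02)], [2.1, 16.7, 0.1, np.float64(-0.02)], [2.2, 16.7, 0.1, np.float64(-0.02)], [2.1, 16.7, 0.1, np.float64(-0.02)], [2.1, 16.7, 0.1, np.float64(-0.02)], [2.1, 16.7, 0.1, np.float64(-0.02)], [2.2, 16.7, 0.1, np.float64(-0.02)], [2.1, 16.7, 0.2, np.float64(-0.02)]]
[ 1.540e-02  4.000e-04 -9.999e-01]
yellow (array([547.6, 111.1]), array([48.5, 43.9]), -0.5, 117.8, 146)
red (array([544.8,  57.4]), array([49. , 38.6]), -8.3, 118.0, 145)
blue (array([542. ,  10.2]), array([49.1, 39.2]), -2.1, 117.8, 164)
clamp [[602. -17. 142.]
 [698. 118. 416.]]
handle [686.6  42.4 291.6] 155
```

All three tanks read a top height of about 118 mm, i.e. seated. Next is the clamp: passing over the handle and coming down behind it.

Emit:
step_arm(steps=[[2,17,0,0],[2,17,0,0],[2,17,0,0],[2,17,0,0],[2,17,0,0],[2,17,0,0],[2,17,0,0],[2,17,0,0]])

```text
time: 45.1
tool_pos: [0.6816, 0.0464, 0.3206]
tool_rot: [0.001, 0.729, 0.684, 0.001]
contact_force: [0.4, 0.4, -0.5]
gripper_width: -0.003
```

Emit:
step_arm(steps=[[2,17,0,0],[2,17,0,0],[2,15,0,0],[0,5,0,0],[0,0,0,0],[0,0,0,0]])

```text
time: 45.7
tool_pos: [0.7374, 0.0471, 0.3119]
tool_rot: [-0.004, 0.73, 0.683, -0.004]
contact_force: [0.7, -0.4, -0.1]
gripper_width: -0.002
```

```bash
python3 - <<'E'
from h import *
plan((745,54,265,-3.3),vmax=15); print(pose()[1].round(4)[:,2])
im,P=cloud('side'); save('d',im[60:300,200:440].repeat(2,0).repeat(2,1))
E
```

```text
pose [737.4  47.1 311.9] yaw 356.2 tilt 0.62
4 [[1.9, 1.9, 11.7, np.float64(-0.12)], [1.8, 1.9, 11.7, np.float64(-0.12)], [1.9, 1.9, 11.7, np.float64(-0.12)], [1.8, 2.0, 11.7, np.float64(-0.12)]]
[-1.070e-02 -3.000e-04 -9.999e-01]
```

View pics/d.png

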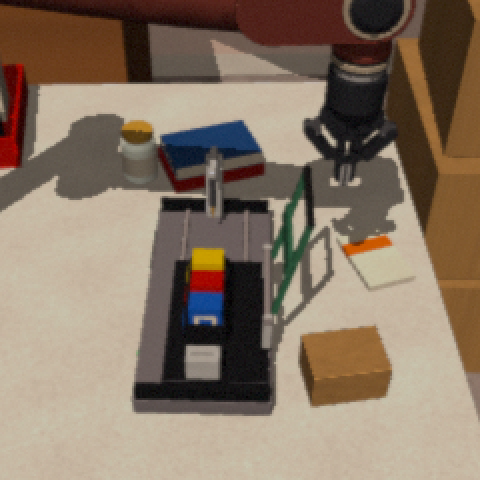

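Emit:
step_arm(steps=[[1,2,11,0],[1,2,11,0],[1,2,11,0],[1,2,9,0],[0,0,0,0],[0,0,0,0]])

```text
time: 46.35
tool_pos: [0.7438, 0.051, 0.2652]
tool_rot: [-0.004, 0.73, 0.683, -0.005]
contact_force: [0.1, -0.2, -0.7]
gripper_width: 0.001
```

```bash
python3 - <<'E'
from h import *
st=plan((660,52,268,-3.3),(600,55,264,-3.3),(550,56,246,-3.3),(515,57,225,-3.3),vmax=12); print(pose()[1].round(4)[:,2])
E
```

```text
pose [743.8  51.  265.2] yaw 356.2 tilt 0.73
7 [[-0.6, -12.0, -0.2, np.float64(-0.07)], [-0.6, -11.9, -0.3, np.float64(-0.07)], [-0.6, -12.0, -0.2, np.float64(-0.07)], [-0.6, -11.9, -0.3, np.float64(-0.07)], [-0.6, -12.0, -0.2, np.float64(-0.07)], [-0.6, -11.9, -0.3, np.float64(-0.07)], [-0.6, -12.0, -0.2, np.float64(-0.07)]]
6 [[-0.1, -10.0, 0.8, np.float64(0.0)], [-0.1, -10.0, 0.8, np.float64(0.0)], [-0.1, -10.0, 0.8, np.float64(0.0)], [-0.1, -10.0, 0.8, np.float64(0.0)], [-0.0, -10.0, 0.8, np.float64(0.0)], [-0.1, -10.0, 0.7, np.float64(0.0)]]
5 [[-0.4, -10.0, 3.7, np.float64(-0.0)], [-0.4, -9.9, 3.7, np.float64(-0.0)], [-0.3, -10.0, 3.8, np.float64(-0.0)], [-0.4, -9.9, 3.7, np.float64(-0.0)], [-0.3, -10.0, 3.8, np.float64(-0.0)]]
4 [[-0.3, -8.7, 5.4, np.float64(0.0)], [-0.2, -8.7, 5.3, np.float64(0.0)], [-0.3, -8.6, 5.4, np.float64(0.0)], [-0.2, -8.7, 5.3, np.float64(0.0)]]
[-1.270e-02 -3.000e-04 -9.999e-01]
```

Emit:
step_arm(steps=[[0,-10,0,0],[0,-10,0,0],[0,-10,0,0],[0,-10,0,0],[0,-10,0,0],[0,-10,0,0],[0,-10,0,0],[0,-10,0,0]])

```text
time: 47.15
tool_pos: [0.6642, 0.0559, 0.2755]
tool_rot: [0.006, 0.73, 0.683, 0.005]
contact_force: [3.5, -0.8, 1.4]
gripper_width: 0.002
```

```bash
python3 - <<'E'
from h import *
plan((600,55,264,-3.3),vmax=12); print(pose()[1].round(4)[:,2],state()['contact_force'])
im,P=cloud('side')
m=(P[...,2]>.265)&(P[...,0]>.5)&(P[...,0]<.8)&((abs(P[...,1]-.055-.058)<.02)|(abs(P[...,1]-.055+.058)<.02)); Q=P[m]*1000; print(len(Q),np.percentile(Q,[5,50,95],axis=0).round(0))
E
```

```text
pose [664.2  55.9 275.5] yaw 356.2 tilt 0.84
6 [[-0.9, -10.7, 1.8, np.float64(-0.09)], [-0.8, -10.7, 1.8, np.float64(-0.09)], [-0.8, -10.7, 1.7, np.float64(-0.09)], [-0.8, -10.7, 1.8, np.float64(-0.09)], [-0.8, -10.7, 1.7, np.float64(-0.09)], [-0.8, -10.7, 1.8, np.float64(-0.09)]]
[ 0.0146 -0.0018 -0.9999] [ 3.46217734 -0.79898168  1.4426035 ]
3808 [[523.  -8. 519.]
 [604.   4. 567.]
 [684. 102. 595.]]
```

Emit:
step_arm(steps=[[0,-9,4,0],[0,-9,4,0],[0,-9,3,0],[0,-9,3,0],[0,-9,3,0],[0,-9,3,0],[0,-9,3,0],[0,-9,3,0]])

```text
time: 48.0
tool_pos: [0.587, 0.061, 0.249]
tool_rot: [0.007, 0.73, 0.683, 0.006]
contact_force: [3.2, -1.1, 1.4]
gripper_width: 0.002
```

```bash
python3 - <<'E'
from h import *
plan((550,56,246,-3.3),vmax=12); print(pose()[1].round(4)[:,2],state()['contact_force'])
im,P=cloud('side'); save('e',im[60:300,200:440].repeat(2,0).repeat(2,1))
E
```

```text
pose [587.  61. 249.] yaw 356.2 tilt 1.0
4 [[-1.9, -9.1, 0.6, np.float64(-0.13)], [-1.8, -9.2, 0.6, np.float64(-0.13)], [-1.8, -9.2, 0.6, np.float64(-0.13)], [-1.8, -9.1, 0.6, np.float64(-0.13)]]
[ 0.0173 -0.0022 -0.9998] [ 3.24169351 -1.06376481  1.35923736]
```

View pics/e.png

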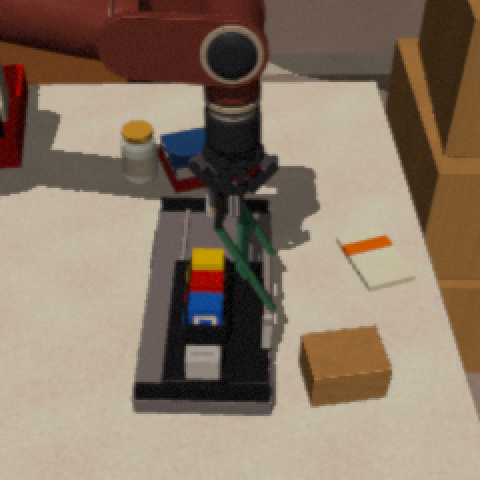

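The clamp is swinging forward ahead of the fingers (handle at about (222,215)), and the tanks are undisturbed.

Emit:
step_arm(steps=[[-1,-9,2,0],[-1,-9,3,0],[-1,-9,3,0],[-1,-9,4,0],[-1,-8,5,0],[0,-8,5,0],[0,-8,5,0],[0,-8,5,0]])

```text
time: 48.85
tool_pos: [0.5188, 0.0645, 0.2003]
tool_rot: [0.007, 0.73, 0.683, 0.013]
contact_force: [19.7, -0.2, -11.4]
gripper_width: 0.001
```

```bash
python3 - <<'E'
from h import *
plan((500,56,205,-3.3),vmax=12); print(pose()[1].round(4)[:,2],state()['contact_force'])
E
```

```text
pose [518.8  64.5 200.3] yaw 356.2 tilt 1.69
2 [[-4.8, -9.0, -2.6, np.float64(-0.24)], [-4.8, -9.1, -2.7, np.float64(-0.24)]]
[ 0.0284  0.0076 -0.9996] [ 19.69417173  -0.19243709 -11.4128009 ]
```

Emit:
step_arm(steps=[[-2,6,0,0],[-2,8,-5,0],[-1,4,-12,0],[-1,0,-14,0],[0,0,-14,0],[0,0,-14,0],[0,0,-14,0],[0,0,0,0]])

```text
time: 49.65
tool_pos: [0.5323, 0.0566, 0.2785]
tool_rot: [0.003, 0.73, 0.683, 0.01]
contact_force: [0.4, 0.3, 0.1]
gripper_width: -0.003
```

```bash
python3 - <<'E'
from h import *
plan((495,57,265,-3.3),vmax=12); print(pose()[1].round(4)[:,2],state()['contact_force'])
im,P=cloud('side'); save('f',im[60:300,200:440].repeat(2,0).repeat(2,1))
im,P=cloud('top'); 
h=cv2.cvtColor(im,cv2.COLOR_RGB2HSV); m=(h[...,0]>50)&(h[...,0]<90)&(h[...,1]>70)&(P[...,0]>.4)&(P[...,0]<.7)&(abs(P[...,1]-.05)<.12)&(P[...,2]>.1); Q=P[m]*1000; print(len(Q)); Q=Q[Q[:,0].argsort()]; print(Q[:6].round(0),Q[-3:].round(0))
E
```

```text
pose [532.3  56.6 278.5] yaw 356.2 tilt 1.19
4 [[-0.5, -9.4, 3.2, np.float64(-0.12)], [-0.5, -9.4, 3.2, np.float64(-0.12)], [-0.5, -9.3, 3.2, np.float64(-0.12)], [-0.5, -9.4, 3.2, np.float64(-0.12)]]
[ 0.0189  0.0085 -0.9998] [0.37072612 0.33281862 0.12009981]
49
[[498.   2. 226.]
 [501.  -0. 225.]
 [501.   4. 222.]
 [503.  -1. 221.]
 [504.   1. 218.]
 [504.   4. 218.]] [[534.  -2. 199.]
 [534.   1. 199.]
 [534.   3. 197.]]
```

View pics/f.png

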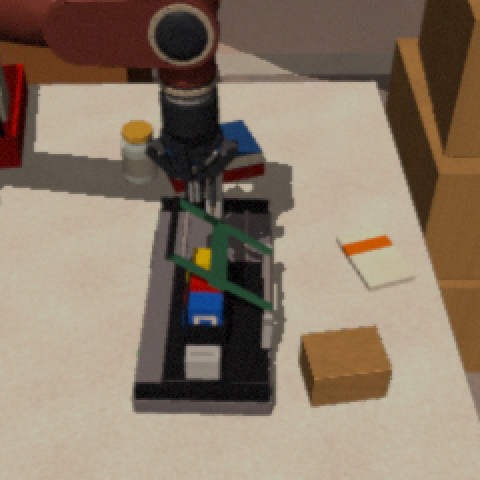

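The clamp is partly shut (handle at about x 496, z 226). Now I go over the bar and press down along its arc.

Emit:
step_arm(steps=[[1,-10,3,0],[1,-10,3,0],[1,-10,3,0],[1,-8,3,0],[0,0,0,0],[0,0,0,0]])

```text
time: 50.35
tool_pos: [0.4874, 0.0642, 0.2574]
tool_rot: [-0.001, 0.73, 0.684, 0.006]
contact_force: [0.0, -0.2, 0.7]
gripper_width: 0.003
```

```bash
python3 - <<'E'
from h import *
plan((493,62,240,-3.3),(475,63,196,-3.3),(463,64,162,-3.3),vmax=12); print(pose()[1].round(4)[:,2],state()['contact_force'])
E
```

```text
pose [487.4  64.2 257.4] yaw 356.3 tilt 0.66
2 [[-1.0, 2.8, 8.7, np.float64(-0.22)], [-1.0, 2.8, 8.8, np.float64(-0.22)]]
4 [[-0.1, -4.6, 11.0, np.float64(-0.0)], [-0.1, -4.6, 10.9, np.float64(-0.0)], [-0.1, -4.6, 11.0, np.float64(-0.0)], [-0.1, -4.5, 10.9, np.float64(-0.0)]]
4 [[-0.0, -3.1, 8.5, np.float64(-0.0)], [-0.0, -3.1, 8.5, np.float64(-0.0)], [-0.0, -3.0, 8.5, np.float64(-0.0)], [-0.0, -3.1, 8.5, np.float64(-0.0)]]
[ 0.0072  0.009  -0.9999] [ 0.0025055  -0.2448211   0.71346489]
```

Emit:
step_arm(steps=[[0,2,9,0],[0,2,9,0],[0,-4,9,0],[0,-4,9,0],[0,-4,9,0],[0,-4,9,0]])

```text
time: 50.95
tool_pos: [0.4728, 0.0653, 0.2032]
tool_rot: [-0.004, 0.73, 0.684, 0.002]
contact_force: [-6.7, -0.4, 8.8]
gripper_width: -0.006
```

```bash
python3 - <<'E'
from h import *
plan((475,63,196,-3.3),(463,64,162,-3.3),vmax=12); print(pose()[1].round(4)[:,2],state()['contact_force'])
E
```

```text
pose [472.8  65.3 203.2] yaw 356.3 tilt 0.52
1 [[-2.2, 2.4, 7.2, np.float64(-0.44)]]
4 [[0.0, -3.0, 8.5, np.float64(-0.0)], [0.0, -3.0, 8.5, np.float64(-0.0)], [0.0, -3.0, 8.5, np.float64(-0.0)], [0.0, -2.9, 8.5, np.float64(-0.0)]]
[-0.0032  0.0085 -1.    ] [-6.6839206  -0.39695598  8.81934821]
```

Emit:
step_arm(steps=[[0,3,4,0],[0,3,5,0],[0,1,7,0],[0,-1,7,0]])

```text
time: 51.35
tool_pos: [0.4607, 0.066, 0.1786]
tool_rot: [-0.022, 0.729, 0.684, -0.017]
contact_force: [-5.2, 0.2, 4.8]
gripper_width: 0.003
```

```bash
python3 - <<'E'
from h import *
plan((468,64,165,-3.3),vmax=12); print(pose()[1].round(4)[:,2],state()['contact_force'])
E
```

```text
pose [460.7  66.  178.6] yaw 356.4 tilt 3.14
2 [[-0.8, 4.1, 6.6, np.float64(-0.16)], [-0.8, 4.1, 6.6, np.float64(-0.16)]]
[-0.0541  0.0085 -0.9985] [-5.15648968  0.16415568  4.81322791]
```

Emit:
step_arm(steps=[[0,0,-14,0],[0,0,-14,0],[0,0,-12,0],[0,0,0,0],[0,0,0,0]])

```text
time: 51.85
tool_pos: [0.4606, 0.0657, 0.2166]
tool_rot: [-0.024, 0.729, 0.684, -0.019]
contact_force: [-0.6, 0.1, -0.4]
gripper_width: -0.003
```

```bash
python3 - <<'E'
from h import *
im,P=cloud('top'); 
h=cv2.cvtColor(im,cv2.COLOR_RGB2HSV); m=(h[...,0]>50)&(h[...,0]<90)&(h[...,1]>70)&(P[...,0]>.4)&(P[...,0]<.7)&(abs(P[...,1]-.05)<.12)&(P[...,2]>.1); Q=P[m]*1000; print(len(Q)); Q=Q[Q[:,0].argsort()]; print(Q[:5].round(0),Q[-3:].round(0))
a=np.degrees(np.arctan2(Q[:,2]-112,640-Q[:,0]+.058*0)); print('ang',np.percentile(a,[10,50,90]).round(1))
plan((480,64,215,-3.3),vmax=12); print(pose()[1].round(4)[:,2],state()['contact_force'])
E
```

```text
116
[[430.  77. 328.]
 [431.  60. 348.]
 [433.  70. 373.]
 [580.  -3. 144.]
 [580.  -1. 144.]] [[643. 121. 118.]
 [644. 115. 126.]
 [645. 118. 123.]]
ang [29.4 37.6 70.5]
pose [460.8  65.7 216.8] yaw 356.4 tilt 3.44
2 [[-0.2, 9.7, 0.3, np.float64(-0.16)], [-0.3, 9.7, 0.3, np.float64(-0.16)]]
[-0.0593  0.0086 -0.9982] [0.21032453 0.22981276 0.14053517]
```

Emit:
step_arm(steps=[[0,5,-5,0],[0,5,-5,0],[0,5,0,0],[0,3,0,0],[0,0,0,0],[0,0,0,0]], claw=50)

```text
time: 52.5
tool_pos: [0.4809, 0.0643, 0.2249]
tool_rot: [-0.024, 0.729, 0.684, -0.019]
contact_force: [0.2, 0.6, 0.1]
gripper_width: 0.5
```

```bash
python3 - <<'E'
from h import *
im,P=cloud('top'); 
plan((478,64,176,-3.3),vmax=10); print(pose()[1].round(4)[:,2],state()['contact_force'])
im,P=cloud('side')
m=(P[...,2]>.17)&(P[...,2]<.21)&(P[...,0]>.44)&(P[...,0]<.54)&(P[...,1]>-.02)&(P[...,1]<.03); Q=P[m]*1000; print('bar end',len(Q),np.percentile(Q,[5,50,95],axis=0).round(0))
E
```

```text
pose [480.8  64.3 224.9] yaw 356.4 tilt 3.56
5 [[-0.1, 0.1, 9.8, np.float64(-0.07)], [-0.2, 0.0, 9.8, np.float64(-0.07)], [-0.1, 0.0, 9.8, np.float64(-0.07)], [-0.2, 0.1, 9.8, np.float64(-0.07)], [-0.1, 0.0, 9.8, np.float64(-0.07)]]
[-0.0615  0.0087 -0.9981] [-0.64819383  0.52698828  0.73679055]
bar end 60 [[464.  -2. 171.]
 [472.   3. 176.]
 [494.  26. 180.]]
```

Emit:
step_arm(steps=[[0,-5,8,0],[0,-4,8,0],[0,0,9,0],[0,0,9,0],[0,0,9,0],[0,0,8,0],[0,0,0,0],[0,0,0,0]])

```text
time: 53.4
tool_pos: [0.4657, 0.0655, 0.1681]
tool_rot: [-0.025, 0.729, 0.684, -0.021]
contact_force: [0.8, 0.1, -0.1]
gripper_width: 0.501
```

```bash
python3 - <<'E'
from h import *
plan((469.5,64,155,-3.3),vmax=10); print(pose()[1].round(4)[:,2],state()['contact_force'])
im,P=cloud('side')
m=(P[...,2]>.15)&(P[...,2]<.21)&(P[...,0]>.44)&(P[...,0]<.48)&(P[...,1]>-.02)&(P[...,1]<.02); Q=P[m]*1000; print('bar end',len(Q),np.percentile(Q,[5,50,95],axis=0).round(0))
save('g',im[130:270,240:400].repeat(4,0).repeat(4,1))
E
```

```text
pose [465.7  65.5 168.1] yaw 356.4 tilt 3.75
2 [[-0.7, 2.4, 6.4, np.float64(-0.16)], [-0.7, 2.3, 6.4, np.float64(-0.16)]]
[-0.0648  0.0087 -0.9979] [ 0.82731693  0.10376595 -0.1325896 ]
bar end 42 [[464.  -1. 167.]
 [470.   2. 177.]
 [479.  18. 179.]]
```

View pics/g.png

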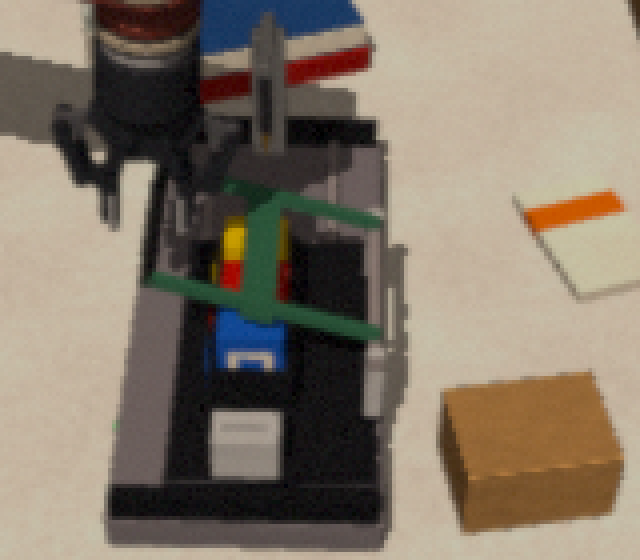

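The handle bar now lies between the open fingers. Lowering slightly and gripping it.

Emit:
step_arm(steps=[[0,2,6,0],[0,2,5,0],[0,0,0,0],[0,0,0,0]])

```text
time: 53.85
tool_pos: [0.4702, 0.0653, 0.1571]
tool_rot: [-0.025, 0.729, 0.684, -0.02]
contact_force: [0.2, 0.4, 0.1]
gripper_width: 0.503
```

Emit:
step_arm(steps=[[0,0,0,0],[0,0,0,0],[0,0,0,0],[0,0,0,0],[0,0,0,0]], claw=0)

```text
time: 54.35
tool_pos: [0.4707, 0.0653, 0.1575]
tool_rot: [-0.024, 0.729, 0.684, -0.019]
contact_force: [0.1, -0.1, -0.7]
gripper_width: 0.117
```

```bash
python3 - <<'E'
from h import *
plan((463,65,125,-3.3),vmax=8); print(pose()[1].round(4)[:,2],state()['contact_force'],state()['gripper_width'])
E
```

```text
pose [470.7  65.3 157.5] yaw 356.4 tilt 3.54
5 [[-0.2, -1.1, 6.6, np.float64(-0.06)], [-0.2, -1.1, 6.6, np.float64(-0.06)], [-0.2, -1.2, 6.6, np.float64(-0.06)], [-0.2, -1.1, 6.5, np.float64(-0.06)], [-0.1, -1.2, 6.6, np.float64(-0.06)]]
[-0.0611  0.0086 -0.9981] [ 0.0707056  -0.10201632 -0.69966964] 0.1166388892983329
```

Emit:
step_arm(steps=[[0,-1.5,7,0],[0,-1.5,7,0],[0,-1,7,0],[0,-1,7,0],[0,-0.5,7,0]])

```text
time: 54.85
tool_pos: [0.4628, 0.0657, 0.1282]
tool_rot: [-0.024, 0.728, 0.684, -0.02]
contact_force: [-5.4, -0.4, 7.3]
gripper_width: 0.122
```

```bash
python3 - <<'E'
from h import *
plan((460,65,102,-3.3),vmax=8); print(pose()[1].round(4)[:,2],state()['contact_force'],state()['gripper_width'])
E
```

```text
pose [462.8  65.7 128.2] yaw 356.4 tilt 3.59
4 [[-0.3, -0.3, 6.6, np.float64(-0.07)], [-0.2, -0.3, 6.6, np.float64(-0.07)], [-0.3, -0.2, 6.5, np.float64(-0.07)], [-0.2, -0.3, 6.6, np.float64(-0.07)]]
[-0.0622  0.0072 -0.998 ] [-5.40252355 -0.39511836  7.26437192] 0.12220706673279073
```

Emit:
step_arm(steps=[[0,0,7,0],[0,0,7,0],[0,0,7,0],[0,0,5,0],[0,0,2,0],[0,0,2,0]])

```text
time: 55.45
tool_pos: [0.4595, 0.0659, 0.1028]
tool_rot: [-0.025, 0.728, 0.685, -0.022]
contact_force: [-3.7, -0.5, 7.4]
gripper_width: 0.115
```

```bash
python3 - <<'E'
from h import *
plan((460,65,102,-3.3),vmax=8); print(pose()[1].round(4)[:,2],state()['contact_force'],state()['gripper_width'])
im,P=cloud('side')
for c,r in(('yellow',(0.08,.2)),('red',(.03,.09)),('blue',(-.02,.04))): print(c,rect(P,blob(im,P,c,(.1,.13),(.4,.75,*r))))
m=(P[...,2]>.1)&(P[...,2]<.16)&(P[...,0]>.43)&(P[...,0]<.475)&(P[...,1]>-.02)&(P[...,1]<.02); Q=P[m]*1000; print('bar end',len(Q),np.percentile(Q,[5,50,95],axis=0).round(0))
E
```

```text
pose [459.5  65.9 102.8] yaw 356.5 tilt 3.85
1 [[-0.9, 0.6, 0.8, np.float64(-0.21)]]
[-0.0668  0.0059 -0.9977] [-3.6524139  -0.54251562  7.35690371] 0.1148423931766889
yellow (array([547.3, 106.9]), array([48.7, 34.9]), -2.2, 110.6, 66)
red (array([545.1,  58. ]), array([49.8, 38.1]), -4.7, 109.9, 74)
blue (array([542.9,   8.8]), array([48.7, 42.6]), -4.6, 108.5, 70)
bar end 43 [[452.  -1. 117.]
 [461.   3. 124.]
 [473.  17. 129.]]
```

Emit:
step_arm(steps=[[0,0.5,5,0],[0,0.5,5,0],[0,0,5,0]])

```text
time: 55.8
tool_pos: [0.4594, 0.0659, 0.1012]
tool_rot: [-0.028, 0.727, 0.685, -0.026]
contact_force: [-15.0, -1.1, 27.8]
gripper_width: 0.117
```

Emit:
step_arm(steps=[[0,0,4,0],[0,0,4,0],[0,0,0,0]])

```text
time: 56.1
tool_pos: [0.4592, 0.0659, 0.1024]
tool_rot: [-0.028, 0.727, 0.685, -0.027]
contact_force: [-0.3, 0.2, -2.0]
gripper_width: 0.118
```

```bash
python3 - <<'E'
from h import *
plan((460,65,102,-3.3),vmax=8); print(pose()[1].round(4)[:,2],state()['contact_force'],state()['gripper_width'])
im,P=cloud('side')
m=(P[...,2]>.1)&(P[...,2]<.16)&(P[...,0]>.43)&(P[...,0]<.475)&(P[...,1]>-.02)&(P[...,1]<.02); Q=P[m]*1000; print('bar end',len(Q),np.percentile(Q,[5,50,95],axis=0).round(0))
h=cv2.cvtColor(im,cv2.COLOR_RGB2HSV); m=(h[...,0]>50)&(h[...,0]<90)&(h[...,1]>70)&(P[...,0]>.4)&(P[...,0]<.66)&(abs(P[...,1]-.0)<.03)&(P[...,2]>.1); Q=P[m]*1000; print(len(Q),np.polyfit(Q[:,0],Q[:,2],1))
E
```

```text
pose [459.2  65.9 102.4] yaw 356.6 tilt 4.47
1 [[-0.8, 0.9, 0.3, np.float64(-0.1)]]
[-0.0779  0.0034 -0.997 ] [-0.25699523  0.20586299 -2.0347093 ] 0.11796349001437288
bar end 41 [[452.  -1. 118.]
 [461.   2. 124.]
 [473.  16. 128.]]
291 [-4.10721850e-03  1.23538395e+02]
```

The clamp is shut: arm slope is about 0, the bar is at 121 mm, and it met a hard stop at 28 N. I still hold the handle, so I'll drag the carriage with it.

Emit:
step_arm(steps=[[0,0,0,0],[0,0,0,0],[0,0,0,0],[0,0,0,0]])

```text
time: 56.55
tool_pos: [0.4593, 0.0659, 0.1025]
tool_rot: [-0.028, 0.727, 0.685, -0.027]
contact_force: [-2.5, 0.3, 3.6]
gripper_width: 0.119
```

Emit:
step_arm(steps=[[5,0,0.5,0],[7,0,0.5,0],[7,0,0.5,0],[7,0,0.5,0],[0,0,0,0]])

```text
time: 57.05
tool_pos: [0.4605, 0.0878, 0.1022]
tool_rot: [-0.025, 0.727, 0.685, -0.032]
contact_force: [-1.3, 4.5, 2.3]
gripper_width: 0.112
```

```bash
cat >> h.py <<'E'
def chk():
    p,R=pose(); s=state(); print('pose',p.round(1),'yaw',round(np.degrees(np.arctan2(R[1,1],R[0,1])),1),'tz',R[:2,2].round(3),'F',s['contact_force'].round(1),'w',round(float(s['gripper_width']),3))
def jaw(cam='top'):
    im,P=cloud(cam); m=(P[...,2]>.083)&(P[...,2]<.096)&(P[...,1]<.06)&(P[...,1]>-.11)&(P[...,0]>.50)&(P[...,0]<.575)
    g=cv2.cvtColor(im,cv2.COLOR_RGB2HSV); m&=(g[...,2]>90)&(g[...,1]<60); m=cv2.morphologyEx(m.astype(np.uint8),cv2.MORPH_CLOSE,np.ones((3,3),np.uint8)).astype(bool); print(cam,'jaw',rect(P,m))
def clampslope():
    im,P=cloud('side'); h=cv2.cvtColor(im,cv2.COLOR_RGB2HSV); m=(h[...,0]>50)&(h[...,0]<90)&(h[...,1]>70)&(P[...,0]>.4)&(P[...,0]<.66)&(P[...,2]>.1)&(P[...,2]<.2)&(P[...,1]>-.1)&(P[...,1]<.13); Q=P[m]*1000; print('clamp',len(Q),np.polyfit(Q[:,0],Q[:,2],1).round(4))
E
python3 -c "
from h import *
chk();jaw();jaw('side');clampslope()"
```

```text
pose [460.5  87.8 102.2] yaw -3.5 tz [-0.081 -0.008] F [-1.3  4.5  2.3] w 0.112
top jaw (array([538.4, -47.6]), array([52.5, 28.7]), -10.5, nan, 195)
side jaw (array([538.3, -23.4]), array([86.9, 48.1]), 88.8, 87.6, 177)
clamp 390 [-3.140000e-02  1.383529e+02]
```

Emit:
step_arm(steps=[[7,0,0.5,0],[7,0,0.5,0],[7,0,0.5,0],[7,0,0.5,0],[7,0,0.5,0],[7,0,0.5,0],[7,0,0.5,0],[0,0,0,0]])

```text
time: 58.0
tool_pos: [0.4627, 0.1273, 0.1017]
tool_rot: [-0.017, 0.728, 0.684, -0.044]
contact_force: [-1.4, 5.4, 1.1]
gripper_width: 0.118
```

```bash
python3 -c "
from h import *
chk();jaw();clampslope()"
```

```text
pose [462.7 127.3 101.7] yaw -3.6 tz [-0.087 -0.035] F [-1.4  5.4  1.1] w 0.118
top jaw (array([541.2,  -7.5]), array([50. , 30.5]), -5.6, nan, 183)
clamp 318 [-2.010000e-02  1.320036e+02]
```

Emit:
step_arm(steps=[[7,0,0.3,0],[7,0,0.3,0],[7,0,0.3,0],[7,0,0.3,0],[7,0,0.3,0],[0,0,0,0]])

```text
time: 58.7
tool_pos: [0.4642, 0.1546, 0.1014]
tool_rot: [-0.011, 0.728, 0.684, -0.053]
contact_force: [-2.5, 6.6, 1.6]
gripper_width: 0.113
```

```bash
python3 - <<'E'
from h import *
chk();jaw()
im,P=cloud('top'); save('h1',im)
ims,Ps=cloud('side'); save('h2',ims)
a=cv2.resize(im[180:245,220:320],None,fx=6,fy=6,interpolation=cv2.INTER_CUBIC); b=cv2.resize(ims[125:235,255:405],None,fx=4,fy=4,interpolation=cv2.INTER_CUBIC)[:200]
save('h3',np.vstack([a,b]))
E
```

```text
pose [464.2 154.6 101.4] yaw -3.8 tz [-0.092 -0.055] F [-2.5  6.6  1.6] w 0.113
top jaw (array([542.2,  20.8]), array([49.3, 29.5]), -2.2, nan, 206)
```

View pics/h3.png

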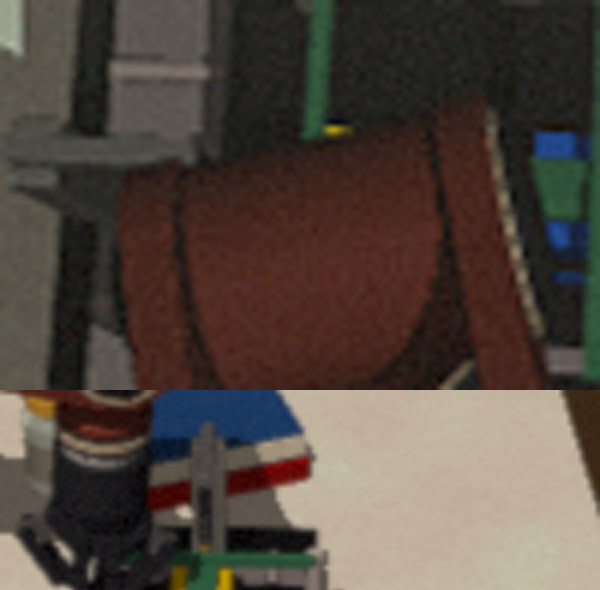

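```bash
python3 - <<'E'
from h import *
P=np.load('top0.npy'); im=np.load('top0im.npy')
c=camera_params('top');K=c['mtx'];T=c['extrinsics']
r=T[:3,:3]@np.array([(254.5-K[0,2])/K[0,0],(210-K[1,2])/K[1,1],1]); print(T[:3,3]+(.079-T[2,3])/r[2]*r)
s=np.load('side0.npy'); m=(s[...,2]>.07)&(s[...,1]>.22)&(s[...,1]<.32)&(s[...,0]>.52)&(s[...,0]<.59); Q=s[m]*1000
for z0 in range(70,180,12):
    q=Q[(Q[:,2]>z0)&(Q[:,2]<=z0+12)]
    if len(q): print('s',z0,len(q),np.percentile(q[:,:2],[5,50,95],axis=0).round(0).tolist())
Q=P[(P[...,2]>.07)&(P[...,1]>.22)&(P[...,1]<.32)&(P[...,0]>.52)&(P[...,0]<.59)]*1000
for z0 in range(70,180,12):
    q=Q[(Q[:,2]>z0)&(Q[:,2]<=z0+12)]
    if len(q): print('t',z0,len(q),np.percentile(q[:,:2],[5,50,95],axis=0).round(0).tolist())
E
```

```text
[0.55855331 0.26444198 0.079     ]
s 70 9 [[547.0, 306.0], [565.0, 308.0], [572.0, 312.0]]
s 82 18 [[547.0, 256.0], [565.0, 310.0], [573.0, 313.0]]
s 94 14 [[547.0, 254.0], [563.0, 310.0], [573.0, 314.0]]
s 106 18 [[548.0, 252.0], [561.0, 284.0], [573.0, 311.0]]
s 118 24 [[548.0, 251.0], [559.0, 308.0], [573.0, 312.0]]
s 130 21 [[548.0, 252.0], [561.0, 259.0], [573.0, 312.0]]
s 142 24 [[548.0, 251.0], [558.0, 307.0], [573.0, 315.0]]
s 154 30 [[547.0, 252.0], [558.0, 311.0], [573.0, 319.0]]
s 166 42 [[552.0, 251.0], [558.0, 269.0], [563.0, 316.0]]
s 178 9 [[557.0, 263.0], [559.0, 291.0], [563.0, 313.0]]
t 70 9 [[546.0, 309.0], [555.0, 310.0], [564.0, 312.0]]
t 82 11 [[545.0, 309.0], [552.0, 310.0], [562.0, 316.0]]
t 94 11 [[545.0, 310.0], [553.0, 311.0], [561.0, 317.0]]
t 106 12 [[547.0, 252.0], [554.0, 285.0], [559.0, 311.0]]
t 118 17 [[545.0, 252.0], [551.0, 310.0], [559.0, 316.0]]
t 130 13 [[546.0, 253.0], [553.0, 310.0], [558.0, 315.0]]
t 142 11 [[545.0, 254.0], [551.0, 310.0], [563.0, 315.0]]
t 154 43 [[545.0, 253.0], [553.0, 314.0], [575.0, 319.0]]
t 166 86 [[552.0, 253.0], [557.0, 290.0], [565.0, 318.0]]
t 178 66 [[552.0, 255.0], [559.0, 283.0], [563.0, 314.0]]
```

Emit:
step_arm(steps=[[7,0,0.3,0],[2,0,0,0],[0,0,0,0]])

```text
time: 59.15
tool_pos: [0.4645, 0.1606, 0.1014]
tool_rot: [-0.009, 0.728, 0.683, -0.056]
contact_force: [-2.0, 4.4, 4.6]
gripper_width: 0.119
```

```bash
python3 -c "
from h import *
chk();jaw()"
```

```text
pose [464.5 160.6 101.4] yaw -3.8 tz [-0.094 -0.063] F [-2.   4.4  4.6] w 0.119
top jaw (array([542.4,  26.1]), array([49. , 29.5]), -1.5, 89.3, 181)
```

Emit:
step_arm(steps=[[5,0,0.3,0],[0,0,0,0],[0,0,0,0]])

```text
time: 59.5
tool_pos: [0.4647, 0.1642, 0.1014]
tool_rot: [-0.008, 0.728, 0.683, -0.057]
contact_force: [-2.7, 1.0, 3.7]
gripper_width: 0.12
```

```bash
python3 -c "
from h import *
chk();jaw();jaw()"
```

```text
pose [464.7 164.2 101.4] yaw -3.8 tz [-0.095 -0.066] F [-2.7  1.   3.7] w 0.12
top jaw (array([542.4,  31.1]), array([49. , 29.5]), -2.5, 88.8, 174)
top jaw (array([543.2,  30.7]), array([50.1, 27.2]), -10.7, nan, 175)
```

Emit:
step_arm(steps=[[0,0,0,0],[0,0,0,0],[0,0,0,0],[0,0,0,0]], claw=50)

```text
time: 60.0
tool_pos: [0.4646, 0.1617, 0.0991]
tool_rot: [-0.006, 0.728, 0.683, -0.059]
contact_force: [0.8, 0.6, -0.0]
gripper_width: 0.499
```

Emit:
step_arm(steps=[[-0.7,-1,-9,0],[-0.7,-1,-9,0],[-0.7,-1,-9,0],[-0.7,-1,-10,0],[-0.7,-1,-12,0],[-0.7,-1,-12,0],[-0.7,-1,-12,0],[-0.7,-1,-12,0]])

```text
time: 60.8
tool_pos: [0.4643, 0.1625, 0.1919]
tool_rot: [-0.006, 0.728, 0.683, -0.059]
contact_force: [0.1, 0.6, -0.0]
gripper_width: 0.499
```

```bash
python3 -c "
from h import *
chk();jaw();clampslope()"
```

```text
pose [464.3 162.5 191.9] yaw -3.9 tz [-0.094 -0.073] F [ 0.1  0.6 -0. ] w 0.499
top jaw (array([542.1,  27.9]), array([53.1, 25.9]), -20.1, nan, 180)
clamp 249 [-3.300000e-03  1.224275e+02]
```

```bash
python3 - <<'E'
from h import *
plan((466,-374,250,-89),vmax=25)
E
```

```text
pose [465.6 162.8 193.4] yaw 356.1 tilt 6.59
22 [[-24.5, 1.4, -0.8, np.float64(3.87)], [-24.3, 3.1, -0.8, np.float64(3.87)], [-24.1, 4.7, -0.8, np.float64(3.87)], [-23.7, 6.3, -0.8, np.float64(3.87)], [-23.2, 7.9, -0.8, np.float64(3.87)], [-22.6, 9.5, -0.8, np.float64(3.87)], [-21.9, 11.0, -0.8, np.float64(3.87)], [-21.1, 12.4, -0.8, np.float64(3.87)], [-20.3, 13.8, -0.8, np.float64(3.87)], [-19.3, 15.2, -0.8, np.float64(3.87)], [-18.2, 16.4, -0.8, np.float64(3.87)], [-17.1, 17.6, -0.8, np.float64(3.87)], [-15.8, 18.7, -0.8, np.float64(3.87)], [-14.5, 19.8, -0.8, np.float64(3.87)], [-13.2, 20.7, -0.8, np.float64(3.87)], [-11.7, 21.5, -0.8, np.float64(3.87)], [-10.2, 22.3, -0.8, np.float64(3.87)], [-8.7, 22.9, -0.8, np.float64(3.87)], [-7.2, 23.5, -0.8, np.float64(3.87)], [-5.6, 23.9, -0.8, np.float64(3.87)], [-3.9, 24.2, -0.9, np.float64(3.87)], [-2.3, 24.4, -0.8, np.float64(3.87)]]
```

Emit:
step_arm(steps=[[-22,1,-6,4],[-22,3,-6,4],[-22,5,-4,4],[-22,6,-2,4],[-21,8,-1,4],[-20,10,-1,4],[-20,11,-1,4],[-19,12,-1,4]])

```text
time: 61.7
tool_pos: [0.4668, -0.019, 0.2258]
tool_rot: [0.01, 0.892, 0.448, -0.059]
contact_force: [-0.2, -0.6, -0.5]
gripper_width: 0.498
```

Emit:
step_arm(steps=[[-18,14,-1,4],[-17,15,-1,4],[-16,16,-1,4],[-15,17,-1,4],[-14,18,-1,4],[-13,19,-1,4],[-11,20,-1,4],[-10,20,-1,4]])

```text
time: 62.5
tool_pos: [0.4634, -0.2066, 0.2426]
tool_rot: [0.025, 0.983, 0.173, -0.057]
contact_force: [0.8, 0.2, 0.6]
gripper_width: 0.501
```

```bash
python3 - <<'E'
from h import *
chk(); plan((466,-365,250,-89),vmax=22)
im,P=cloud('top'); ims,Ps=cloud('side')
a=cv2.resize(im[185:230,220:320],None,fx=6,fy=6,interpolation=cv2.INTER_CUBIC); b=cv2.resize(ims[150:220,280:380],None,fx=6,fy=6,interpolation=cv2.INTER_CUBIC)[:320]
save('i',np.vstack([a,b])); jaw(); clampslope()
E
```

```text
pose [ 463.4 -206.6  242.6] yaw -69.9 tz [-0.104 -0.068] F [0.8 0.2 0.6] w 0.501
pose [ 463.4 -206.6  242.6] yaw 290.1 tilt 7.12
8 [[-6.5, 18.7, 0.4, np.float64(2.39)], [-5.7, 19.0, 0.4, np.float64(2.39)], [-4.9, 19.2, 0.4, np.float64(2.39)], [-4.1, 19.4, 0.4, np.float64(2.39)], [-3.3, 19.6, 0.4, np.float64(2.39)], [-2.5, 19.7, 0.4, np.float64(2.39)], [-1.7, 19.7, 0.4, np.float64(2.39)], [-0.9, 19.8, 0.4, np.float64(2.39)]]
top jaw (array([539.9,  35.4]), array([43. , 19.9]), -6.6, 88.7, 28)
clamp 210 [4.500000e-03 1.178485e+02]
```

View pics/i.png

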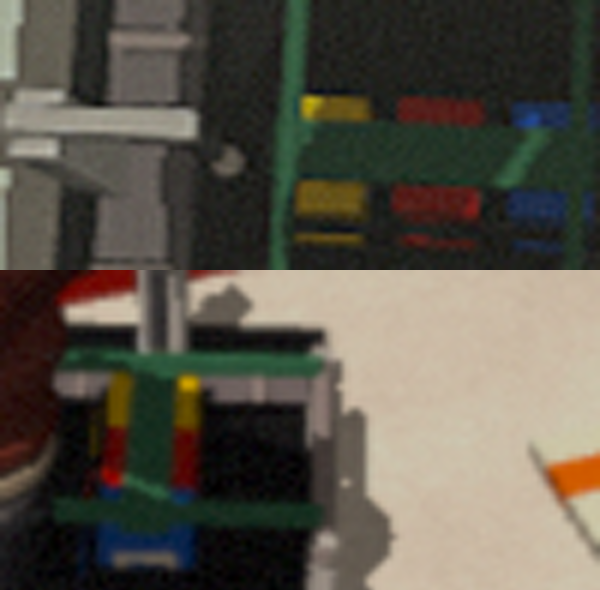

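The top view shows the clamp shut over all three tanks and the dot at crop (228,160), close to the needle bar's end at (197,122).

```bash
python3 - <<'E'
from h import *
c=camera_params('top');K=c['mtx'];T=c['extrinsics']
def on(u,v,z):
    r=T[:3,:3]@np.array([(u-K[0,2])/K[0,0],(v-K[1,2])/K[1,1],1]); return (T[:3,3]+(z-T[2,3])/r[2]*r)*1000
im,P=cloud('top'); g=im.mean(2); print(g[205:218,250:266].astype(int))
sub=g[207:217,253:263]; w=np.clip(sub-70,0,None); v,u=np.mgrid[207:217,253:263]; print('dot',(u*w).sum()/w.sum(),(v*w).sum()/w.sum(),on((u*w).sum()/w.sum(),(v*w).sum()/w.sum(),.067))
i0=np.load('top0im.npy').mean(2); print(i0[203:216,246:262].astype(int))
m=(P[...,2]>.1)&(P[...,1]>.235)&(P[...,1]<.3)&(P[...,0]>.5)&(P[...,0]<.6); print(rect(P,m)); print(np.round(P[203:216:1,250:262,2]*1000))
E
```

```text
[[149 161 132  55  28  31  32  32  35  27  30  28  30  32  33  36]
 [151 158 131  54  27  34  29  31  29  31  32  32  29  33  32  43]
 [152 149 118  58  37  38  39  35  29  35  31  30  32  34  30  40]
 [ 82  78  67  47  46  37  35  32  26  23  27  24  29  31  34  33]
 [ 37  34  37  44  43  42  38  52  54  41  31  27  33  32  33  42]
 [ 57  49  35  35  39  43  33  62  85  70  37  29  23  34  32  38]
 [ 57  55  43  33  33  35  47  76  89  83  67  24  37  29  31  44]
 [ 57  59  49  33  31  64  85  89  86  84  58  22  28  31  33  39]
 [ 54  49  42  35  31  48  81  88  93  74  40  30  28  25  29  45]
 [ 58  45  43  32  33  26  51  52  53  41  26  26  27  26  33  44]
 [ 57  54  42  34  34  26  29  29  28  34  27  28  34  30  26  43]
 [ 53  55  40  37  33  32  30  32  27  29  31  28  26  25  25  45]
 [ 58  48  39  34  30  31  29  32  34  33  29  31  31  31  28  46]]
dot 257.63516068052934 211.93383742911155 [554.84689941 258.0353535   67.        ]
[[116 116 118 121 117 113  90  75  81  80  82  81  79  77  84  76]
 [128 124 129 127 128 133 108  72  81  82  84  82  82  79  81  81]
 [127 127 1
[... 909 characters left out ...]
  66.]
 [178. 177. 180. 168.  64.  67.  65.  65.  63.  66.  67.  62.]
 [180. 176. 174. 168. 156. 136.  63.  65.  65.  65.  64.  65.]
 [179. 176. 174. 165. 153. 143. 123.  66.  63.  62.  65.  65.]
 [163. 167. 171. 156. 147. 138. 129. 111.  65.  66.  64.  62.]
 [ 33.  35. 149. 144. 141. 135. 125. 115.  64.  67.  65.  69.]
 [ 39.  34.  32.  nan 133. 125. 115. 110.  66.  64.  70.  62.]
 [ 32.  33.  31.  62. 110. 110. 113.  66.  63.  65.  67.  67.]
 [ 33.  36.  33.  62.  67.  66.  68.  67.  68.  66.  64.  66.]
 [ 35.  34.  35.  65.  64.  62.  70.  66.  64.  67.  67.  62.]
 [ 31.  32.  33.  65.  63.  68.  65.  66.  63.  65.  65.  65.]
 [ 30.  35.  32.  63.  64.  64.  65.  65.  64.  67.  65.  64.]]
```

```bash
python3 - <<'E'
from h import *
im,P=cloud('top')
m=(P[...,2]>.085)&(P[...,2]<.16)&(P[...,1]>.235)&(P[...,1]<.29)&(P[...,0]>.5)&(P[...,0]<.6)
Q=P[m]*1000; print(Q[Q[:,2].argsort()].round(0)[:14], Q.mean(0).round(1),Q.min(0).round(1),Q.max(0).round(1))
c=camera_params('top');K=c['mtx'];T=np.linalg.inv(c['extrinsics'])
def proj(p): q=T@np.r_[np.array(p)/1000,1]; return (K@(q[:3]/q[2]))[:2].round(1)
for y in (256,258,260,262): print(y,'tip',proj((556,y,79)),'dot',proj((556,y,67)))
im,P=cloud('side'); c=camera_params('side');K=c['mtx'];T=np.linalg.inv(c['extrinsics']); print(proj((556,260,67)))
for yr in ((.0,.045),(.045,.1),):
  m=(P[...,2]>.083)&(P[...,2]<.096)&(P[...,1]>-.02)&(P[...,1]<.07)&(P[...,0]>.51)&(P[...,0]<.57)&(im.mean(2)>90); print('jaw side',rect(P,m)); break
E
```

```text
[[530. 235.  85.]
 [549. 238.  85.]
 [533. 235.  86.]
 [546. 238.  86.]
 [536. 240.  86.]
 [560. 238.  86.]
 [565. 235.  86.]
 [584. 235.  86.]
 [528. 240.  86.]
 [541. 235.  86.]
 [541. 238.  86.]
 [570. 238.  86.]
 [525. 240.  87.]
 [530. 240.  87.]] [553.1 244.3 105.4] [524.9 235.   85.1] [586.7 259.9 159.5]
256 tip [257.6 210.9] dot [258.4 211.5]
258 tip [256.9 210.9] dot [257.7 211.5]
260 tip [256.1 210.9] dot [256.9 211.5]
262 tip [255.4 210.9] dot [256.2 211.5]
[305.7 169.8]
jaw side (array([527.7,  43. ]), array([16.4,  6.5]), 18.4, 88.4, 10)
```

```bash
python3 - <<'E'
from h import *
for cam in('top','side'):
    im,P=cloud(cam)
    m=(P[...,2]>.1)&(P[...,2]<.16)&(P[...,1]>.242)&(P[...,1]<.285)&(P[...,0]>.53)&(P[...,0]<.58)
    Q=P[m]*1000; print(cam,len(Q)); print(Q[Q[:,2].argsort()].round(0)[:16].tolist())
    P0=np.load(cam+'0.npy')
    m=(P0[...,2]>.085)&(P0[...,2]<.16)&(P0[...,1]>.242)&(P0[...,1]<.285)&(P0[...,0]>.53)&(P0[...,0]<.58)
    Q=P0[m]*1000; print(cam,'0',len(Q)); print(Q[Q[:,2].argsort()].round(0)[:16].tolist())
i0=np.load('top0im.npy').mean(2); print(i0[208:219,288:299].astype(int))
E
```

```text
top 24
[[554.0, 253.0, 109.0], [551.0, 255.0, 109.0], [559.0, 252.0, 111.0], [551.0, 260.0, 111.0], [551.0, 257.0, 114.0], [556.0, 252.0, 114.0], [553.0, 254.0, 116.0], [560.0, 253.0, 123.0], [554.0, 252.0, 124.0], [557.0, 252.0, 124.0], [552.0, 255.0, 126.0], [551.0, 259.0, 130.0], [551.0, 256.0, 131.0], [553.0, 254.0, 132.0], [561.0, 254.0, 132.0], [555.0, 253.0, 138.0]]
top 0 24
[[551.0, 255.0, 109.0], [554.0, 252.0, 110.0], [551.0, 260.0, 111.0], [559.0, 252.0, 113.0], [551.0, 257.0, 113.0], [556.0, 252.0, 113.0], [553.0, 253.0, 119.0], [555.0, 253.0, 123.0], [560.0, 252.0, 125.0], [552.0, 255.0, 125.0], [556.0, 252.0, 128.0], [551.0, 257.0, 129.0], [551.0, 259.0, 130.0], [554.0, 254.0, 131.0], [560.0, 253.0, 136.0], [555.0, 253.0, 136.0]]
side 52
[[561.0, 256.0, 101.0], [557.0, 255.0, 102.0], [554.0, 253.0, 104.0], [558.0, 255.0, 106.0], [554.0, 254.0, 107.0], [561.0, 252.0, 109.0], [558.0, 254.0, 112.0], [561.0, 254.0, 112.0], [554.0, 251.0, 115.0], [554.0, 255.0, 115.0], [561.0, 254.0, 116.0], [558.0, 252.0, 118.0], [551.0, 256.0, 120.0], [554.0, 255.0, 120.0], [561.0, 255.0, 
[... 222 characters left out ...]
561.0, 256.0, 106.0], [558.0, 254.0, 107.0], [561.0, 259.0, 108.0], [554.0, 252.0, 109.0], [554.0, 253.0, 113.0], [551.0, 261.0, 115.0], [554.0, 255.0, 115.0], [558.0, 249.0, 116.0]]
[[ 43  29  33  26  31  32  26  31  31  25  20]
 [ 43  36  26  26  24  31  21  25  29  31  31]
 [ 38  29  30  25  25  35  37  29  12  24  21]
 [ 35  29  27  24  68 119 135 103  36  14  28]
 [ 41  28  27  27 105 143 143 113  55  32  19]
 [ 40  35  25  53 115 145 142 113  56  34  26]
 [ 40  24  28  45 113 149 143 114  53  27  26]
 [ 37  26  27  22  64 107 119  87  39  24  24]
 [ 37  30  30  28  36  38  55  39  19  27  25]
 [ 40  27  28  34  28  24  30  28  24  24  25]
 [ 41  30  31  34  29  27  27  28  25  27  31]]
```

The dot is at about (555, 258) and the needle at about (556, 258), so they are aligned. On to the gauge.

Emit:
step_arm(steps=[[-6,17,0,2.4],[-5,17,0,2.4],[-5,17,0,2.4],[-4,17,0,2.4],[-3,17,0,2.4],[-3,17,0,2.4],[-2,15,0,2.4],[0,10,0,0]])

```text
time: 63.75
tool_pos: [0.4631, -0.3462, 0.2528]
tool_rot: [0.034, 0.998, 0.018, -0.052]
contact_force: [-0.1, -0.6, 0.6]
gripper_width: 0.497
```

Emit:
step_arm(steps=[[0,0,0,0],[0,0,0,0]])

```text
time: 63.95
tool_pos: [0.4629, -0.3478, 0.2526]
tool_rot: [0.034, 0.998, 0.017, -0.052]
contact_force: [0.6, -0.5, 1.1]
gripper_width: 0.499
```

```bash
python3 - <<'E'
from h import *
chk(); p,R=pose(); plan((470,-373,130,-89),vmax=15)
im,P=cloud('side'); print('gauge',rect(P,blob(im,P,'orange',(.08,.1),(.2,.7,-.5,-.2))))
E
```

```text
pose [ 462.9 -347.8  252.6] yaw -87.9 tz [-0.103 -0.069] F [ 0.6 -0.5  1.1] w 0.499
pose [ 462.9 -347.8  252.6] yaw 272.1 tilt 7.1
9 [[2.1, 1.9, 13.6, np.float64(0.13)], [2.1, 1.9, 13.6, np.float64(0.13)], [2.2, 1.9, 13.6, np.float64(0.13)], [2.2, 1.9, 13.6, np.float64(0.13)], [2.1, 1.9, 13.7, np.float64(0.13)], [2.2, 1.9, 13.6, np.float64(0.13)], [2.2, 1.9, 13.7, np.float64(0.13)], [2.1, 1.9, 13.6, np.float64(0.13)], [2.2, 2.0, 13.7, np.float64(0.13)]]
gauge (array([ 468.3, -374.5]), array([40.9, 16.7]), 3.5, 87.6, 136)
```

Emit:
step_arm(steps=[[2,3,13,0],[2,3,13,0],[2,3,13,0],[2,3,13,0],[2,3,13,0],[2,3,13,0],[2,3,12,0],[0,0,0,0]])

```text
time: 64.8
tool_pos: [0.4681, -0.3733, 0.1522]
tool_rot: [0.032, 0.998, 0.019, -0.054]
contact_force: [-0.2, -0.2, 0.4]
gripper_width: 0.499
```

Emit:
step_arm(steps=[[0,0,0,0],[0,0,0,0]])

```text
time: 65.0
tool_pos: [0.4682, -0.3735, 0.152]
tool_rot: [0.032, 0.998, 0.019, -0.054]
contact_force: [-0.8, 0.2, -0.2]
gripper_width: 0.501
```

```bash
python3 - <<'E'
from h import *
chk(); plan((468.7,-376,105,-89),(468.7,-376,48,-89),vmax=12)
E
```

```text
pose [ 468.2 -373.5  152. ] yaw -87.7 tz [-0.106 -0.065] F [-0.8  0.2 -0.2] w 0.501
pose [ 468.2 -373.5  152. ] yaw 272.3 tilt 7.16
4 [[1.4, -0.1, 11.7, np.float64(0.34)], [1.4, -0.1, 11.7, np.float64(0.34)], [1.4, -0.1, 11.7, np.float64(0.34)], [1.3, -0.2, 11.7, np.float64(0.34)]]
5 [[1.2, -0.7, 11.3, np.float64(0.0)], [1.2, -0.7, 11.3, np.float64(0.0)], [1.3, -0.7, 11.3, np.float64(0.0)], [1.2, -0.7, 11.3, np.float64(0.0)], [1.3, -0.8, 11.3, np.float64(0.0)]]
```

Emit:
step_arm(steps=[[1.4,-0.2,11,0],[1.4,-0.2,11,0],[1.4,-0.2,11,0.5],[1.3,-0.5,11,0.5],[1.3,-0.7,11,0],[1.2,-0.7,11,0],[1.2,-0.7,11,0],[1.2,-0.7,11,0]])

```text
time: 65.8
tool_pos: [0.4706, -0.3762, 0.0588]
tool_rot: [0.034, 0.998, 0.009, -0.052]
contact_force: [0.2, 0.5, -0.9]
gripper_width: 0.502
```

```bash
python3 - <<'E'
from h import *
chk(); plan((468.7,-376,48,-89),vmax=12)
E
```

```text
pose [ 470.6 -376.2   58.8] yaw -88.7 tz [-0.102 -0.069] F [ 0.2  0.5 -0.9] w 0.502
pose [ 470.6 -376.2   58.8] yaw 271.3 tilt 7.08
1 [[-0.8, -1.0, 10.9, np.float64(0.27)]]
```

Emit:
step_arm(steps=[[-1,-1,10,0],[0,0,0,0],[0,0,0,0]])

```text
time: 66.1
tool_pos: [0.4672, -0.3748, 0.0451]
tool_rot: [0.032, 0.998, 0.009, -0.053]
contact_force: [0.3, -0.8, -0.5]
gripper_width: 0.502
```

Emit:
step_arm(steps=[[0,0,0,0],[0,0,0,0],[0,0,0,0],[0,0,0,0],[0,0,0,0]], claw=0)

```text
time: 66.6
tool_pos: [0.4679, -0.3748, 0.0466]
tool_rot: [0.033, 0.998, 0.009, -0.052]
contact_force: [-0.7, 0.8, -0.5]
gripper_width: 0.18
```

Emit:
step_arm(steps=[[0,3,0,0],[0,3,0,0],[0,3,0,0],[0,3,0,0]])

```text
time: 67.0
tool_pos: [0.468, -0.376, 0.0467]
tool_rot: [0.019, 0.998, 0.008, -0.054]
contact_force: [0.1, 9.5, 3.9]
gripper_width: 0.185
```

```bash
python3 - <<'E'
from h import *
chk()
E
```

```text
pose [ 468.  -376.    46.7] yaw -88.9 tz [-0.108 -0.039] F [0.1 9.5 3.9] w 0.185
```

Pushing against the fixed slot corrects the tilt. Continuing in both axes.

Emit:
step_arm(steps=[[0,3,0,0],[0,3,0,0],[0,3,0,0],[0,3,0,0]])

```text
time: 67.4
tool_pos: [0.468, -0.3768, 0.0466]
tool_rot: [0.006, 0.998, 0.008, -0.057]
contact_force: [-0.2, 9.9, 5.1]
gripper_width: 0.182
```

Emit:
step_arm(steps=[[-3,0,0,0],[-3,0,0,0],[-3,0,0,0],[-3,0,0,0],[-3,0,0,0],[-3,0,0,0]])

```text
time: 68.0
tool_pos: [0.4627, -0.3766, 0.0478]
tool_rot: [0.007, 0.999, 0.007, -0.038]
contact_force: [11.4, 0.6, -7.2]
gripper_width: 0.179
```

```bash
python3 - <<'E'
from h import *
chk()
E
```

```text
pose [ 462.7 -376.6   47.8] yaw -89.1 tz [-0.076 -0.015] F [11.4  0.6 -7.2] w 0.179
```

Emit:
step_arm(steps=[[-4,0,0,0],[-4,0,0,0],[-4,0,0,0],[-4,0,0,0],[-4,0,0,0],[-4,0,0,0]])

```text
time: 68.6
tool_pos: [0.4617, -0.3763, 0.0487]
tool_rot: [0.011, 1.0, 0.006, -0.006]
contact_force: [15.0, 0.6, -9.5]
gripper_width: 0.182
```

```bash
python3 - <<'E'
from h import *
chk()
E
```

```text
pose [ 461.7 -376.3   48.7] yaw -89.3 tz [-0.012 -0.023] F [15.   0.6 -9.5] w 0.182
```

Emit:
step_arm(steps=[[-3,3,0,0],[0,3,0,0],[0,0,0,0],[0,0,0,0]])

```text
time: 69.0
tool_pos: [0.4624, -0.3765, 0.0486]
tool_rot: [0.005, 1.0, 0.005, -0.001]
contact_force: [0.5, 1.2, -1.5]
gripper_width: 0.179
```

Emit:
step_arm(steps=[[0,0,0,0],[0,0,0,0],[0,0,0,0],[0,0,0,0]], claw=50)

```text
time: 69.4
tool_pos: [0.4619, -0.3789, 0.0497]
tool_rot: [0.008, 1.0, 0.005, -0.001]
contact_force: [0.7, -0.0, 0.4]
gripper_width: 0.498
```

```bash
python3 - <<'E'
from h import *
chk()
for cam in('side','top'):
    im,P=cloud(cam); m=blob(im,P,'orange',(.045,.1),(.4,.55,-.42,-.33)); Q=P[m]*1000; t=Q[Q[:,2]>82]; print(cam,len(Q),'top',np.percentile(t,[3,50,97],axis=0).round(1).tolist()); f=Q[Q[:,2]<80]; print(np.polyfit(f[:,2],f[:,0],1) if len(f)>9 else '')
E
```

```text
pose [ 461.9 -378.9   49.7] yaw -89.4 tz [-0.003 -0.015] F [ 0.7 -0.   0.4] w 0.498
side 88 top [[476.5, -383.9, 83.7], [481.2, -376.8, 87.8], [486.2, -368.6, 89.9]]
[2.68021568e-02 4.78365506e+02]
top 26 top [[444.7, -378.6, 85.8], [483.9, -372.9, 89.0], [486.9, -368.1, 91.1]]
[  1.83260663 365.21231694]
```

Emit:
step_arm(steps=[[2,-2,1,0],[0,0,0,0],[0,0,0,0]])

```text
time: 69.8
tool_pos: [0.4641, -0.3767, 0.0485]
tool_rot: [0.007, 1.0, 0.005, -0.001]
contact_force: [-0.8, -0.0, -0.1]
gripper_width: 0.502
```

Emit:
step_arm(steps=[[0,0,0,0],[0,0,0,0],[0,0,0,0],[0,0,0,0],[0,0,0,0]], claw=0)

```text
time: 70.3
tool_pos: [0.4642, -0.3762, 0.0487]
tool_rot: [0.007, 1.0, 0.005, -0.002]
contact_force: [0.5, 1.0, 0.4]
gripper_width: 0.18
```

```bash
python3 - <<'E'
from h import *
chk()
im,P=cloud('top'); save('j',im)
c=camera_params('top');K=c['mtx'];T=c['extrinsics']
def on(u,v,z):
    r=T[:3,:3]@np.array([(u-K[0,2])/K[0,0],(v-K[1,2])/K[1,1],1]); return (T[:3,3]+(z-T[2,3])/r[2]*r)*1000
m=(P[...,2]>.082)&(P[...,2]<.096)&(P[...,1]<.055)&(P[...,1]>.005)&(P[...,0]>.505)&(P[...,0]<.58); print('jaw',rect(P,m))
g=im.mean(2)
v,u=np.nonzero(m); x=[u.min()-1,u.max()+2]; y=[v.min()-1,v.max()+2]; print(x,y); print(g[y[0]:y[1],x[0]:x[1]].astype(int))
E
```

```text
pose [ 464.2 -376.2   48.7] yaw -89.4 tz [-0.003 -0.014] F [0.5 1.  0.4] w 0.18
jaw (array([543. ,  30.3]), array([50.1, 30. ]), -5.5, 88.8, 183)
[np.int64(335), np.int64(350)] [np.int64(203), np.int64(225)]
[[ 28  26  28  26  22  30  27  26  25  31  29  32  29  53  83]
 [ 17  51  70  72  59  39  41  41  42  44  41  30  21  51  83]
 [ 18 105 144 141 138 137 141 143 138 135 141 141 113  70  81]
 [ 16 114 155 146 147 148 153 152 149 148 147 151 125  68  74]
 [ 16 108 153 144 144 144 148 151 148 144 143 148 119  69  75]
 [ 12 110 149 140 146 125  87  74 116 146 144 146 118  69  78]
 [ 32 112 148 142 147 117  42  19 107 148 142 146 120  67  74]
 [ 37 116 149 142 146 116  34  20 109 147 144 142 119  79  87]
 [ 35 117 147 142 149 113  29  18 109 147 144 146 118  82  91]
 [ 35 114 150 144 149 113  21  10 107 151 143 145 118  83  88]
 [ 35 114 149 145 147 115  20  34 115 149 143 146 113  69  88]
 [ 38 114 148 141 150 114  19  38 116 146 140 148 109  64  95]
 [ 36 116 150 143 151 116  23  32 115 151 143 148 111  65  89]
 [ 53 124 147 143 144 116  20  35 116 151 143 150 112  64  90]
 [ 62 123 144 143 148 111   9  38 112 149 143 147 110  64  90]
 [ 66 123 149 143 150 109   1  34 115 148 144 146 109  66  92]
 [ 63 123 147 144 144 105   0  25 112 147 142 145 111  72  90]
 [ 65 127 150 143 143 139 136 137 141 142 144 150 115  73  94]
 [ 63 124 155 144 141 147 155 154 147 144 145 150 117  75  80]
 [ 62 133 157 150 151 155 153 152 149 147 151 159 117  48  62]
 [ 47  87 101  99  99  96  94 108 115 114 116 120  87  32  47]
 [ 43  55  62  55  51  55  58  68  71  67  69  69  50  45  49]]
```

Emit:
step_arm(steps=[[0,0,-8,0],[0,0,-12,0],[0,0,-14,0],[0,0,-14,0],[0,0,-14,0],[0,0,-14,0],[0,0,-14,0],[0,0,-14,0]])

```text
time: 71.15
tool_pos: [0.4641, -0.3747, 0.1614]
tool_rot: [0.007, 1.0, 0.005, -0.002]
contact_force: [0.1, -0.4, 0.1]
gripper_width: 0.184
```

```bash
python3 - <<'E'
from h import *
chk()
c=camera_params('top');K=c['mtx'];T=c['extrinsics']
r=T[:3,:3]@np.array([(341.45-K[0,2])/K[0,0],(213.7-K[1,2])/K[1,1],1]); print('slot',((T[:3,3]+(.09-T[2,3])/r[2]*r)*1000).round(1))
plan((545,30,165,-93.3),vmax=15)
E
```

```text
pose [ 464.1 -374.7  161.4] yaw -89.4 tz [-0.003 -0.015] F [ 0.1 -0.4  0.1] w 0.184
slot [542.8  31.7  90. ]
pose [ 464.1 -374.7  161.4] yaw 270.6 tilt 0.87
28 [[3.0, -14.4, -0.4, np.float64(0.14)], [3.0, -14.4, -0.3, np.float64(0.14)], [3.0, -14.4, -0.4, np.float64(0.14)], [2.9, -14.4, -0.3, np.float64(0.14)], [2.9, -14.5, -0.4, np.float64(0.14)], [2.9, -14.5, -0.3, np.float64(0.14)], [2.8, -14.5, -0.4, np.float64(0.14)], [2.8, -14.5, -0.3, np.float64(0.14)], [2.8, -14.5, -0.4, np.float64(0.14)], [2.7, -14.5, -0.3, np.float64(0.14)], [2.7, -14.5, -0.4, np.float64(0.14)], [2.7, -14.5, -0.3, np.float64(0.14)], [2.6, -14.5, -0.4, np.float64(0.14)], [2.6, -14.5, -0.3, np.float64(0.14)], [2.5, -14.5, -0.4, np.float64(0.14)], [2.5, -14.5, -0.3, np.float64(0.14)], [2.5, -14.5, -0.4, np.float64(0.14)], [2.4, -14.5, -0.3, np.float64(0.14)], [2.4, -14.5, -0.4, np.float64(0.14)], [2.4, -14.5, -0.3, np.float64(0.14)], [2.3, -14.6, -0.4, np.float64(0.14)], [2.3, -14.6, -0.3, np.float64(0.14)], [2.3, -14.6, -0.4, np.float64(0.14)], [2.2, -14.5, -0.3, np.float64(0.14)], [2.2, -14.6, -0.4, np.float64(0.14)], [2.2, -14.6, -0.3, np.float64(0.14)], [2.1, -14.5, -0.4, np.float64(0.14)], [2.1, -14.6, -0.3, np.float64(0.14)]]
```

Emit:
step_arm(steps=[[3,-14,0,0.5],[3,-14,0,0.5],[3,-14,0,0.5],[3,-14,0,0.5],[3,-14,0,0.5],[3,-14,0,0.5],[3,-14,0,0.5],[3,-14,0,0]])

```text
time: 71.95
tool_pos: [0.4913, -0.254, 0.1604]
tool_rot: [0.006, 1.0, -0.029, -0.002]
contact_force: [-0.0, 0.1, -0.4]
gripper_width: 0.18
```

Emit:
step_arm(steps=[[3,-14,0,0],[3,-14,0,0],[3,-14,0,0],[3,-14,0,0],[3,-14,0,0],[3,-14,0,0],[3,-14,0,0],[3,-14,0,0]])

```text
time: 72.75
tool_pos: [0.5235, -0.1327, 0.158]
tool_rot: [0.006, 1.0, -0.028, -0.002]
contact_force: [0.2, -0.9, -0.8]
gripper_width: 0.183
```

Emit:
step_arm(steps=[[2,-14,0,0],[2,-14,0,0],[2,-14,0,0],[2,-14,0,0],[2,-10,0,0],[0,-6,0,0],[0,0,0,0],[0,0,0,0]])

```text
time: 73.55
tool_pos: [0.5391, -0.0529, 0.157]
tool_rot: [0.006, 1.0, -0.027, -0.002]
contact_force: [-0.1, 0.5, -0.6]
gripper_width: 0.183
```

```bash
python3 - <<'E'
from h import *
chk(); plan((545,30,155,-93.3),vmax=10)
E
```

```text
pose [539.1 -52.9 157. ] yaw -93.1 tz [-0.005 -0.012] F [-0.1  0.5 -0.6] w 0.183
pose [539.1 -52.9 157. ] yaw 266.9 tilt 0.72
9 [[0.2, -9.2, 0.1, np.float64(0.02)], [0.1, -9.2, 0.1, np.float64(0.02)], [0.2, -9.3, 0.1, np.float64(0.02)], [0.1, -9.2, 0.1, np.float64(0.02)], [0.1, -9.3, 0.1, np.float64(0.02)], [0.2, -9.2, 0.1, np.float64(0.02)], [0.1, -9.3, 0.1, np.float64(0.02)], [0.1, -9.2, 0.1, np.float64(0.02)], [0.2, -9.3, 0.2, np.float64(0.02)]]
```

Great, tilt stays below 1°.

Emit:
step_arm(steps=[[0,-9,0,0],[0,-9,0,0],[0,-9,0,0],[0,-9,0,0],[0,-9,0,0],[0,-9,0,0],[0,-9,0,0],[0,-9,0,0]])

```text
time: 74.35
tool_pos: [0.5432, 0.0234, 0.1561]
tool_rot: [0.006, 1.0, -0.029, -0.002]
contact_force: [-0.7, -0.6, -0.5]
gripper_width: 0.18
```

Emit:
step_arm(steps=[[0,-4,0,0],[0,0,0,0],[0,0,0,0]])

```text
time: 74.65
tool_pos: [0.5435, 0.0292, 0.156]
tool_rot: [0.006, 1.0, -0.027, -0.002]
contact_force: [-0.8, -0.1, -0.1]
gripper_width: 0.179
```

```bash
python3 - <<'E'
from h import *
chk()
im,P=cloud('side'); m=blob(im,P,'orange',(.11,.23),(.45,.62,-.02,.09)); Q=P[m]*1000
print(len(Q),np.percentile(Q,[2,50,98],axis=0).round(1).tolist())
for z0 in range(140,215,10):
    q=Q[(Q[:,2]>z0)&(Q[:,2]<=z0+10)]
    if len(q)>4: print(z0,len(q),np.percentile(q[:,0],[5,95]).round(1),np.percentile(q[:,1],[5,50,95]).round(1))
# blade
m=(P[...,2]>.105)&(P[...,2]<.145)&(P[...,0]>.48)&(P[...,0]<.6)&(P[...,1]>0)&(P[...,1]<.06); Q=P[m]*1000; print('blade',len(Q),np.percentile(Q,[4,50,96],axis=0).round(1).tolist())
m=(P[...,2]>.082)&(P[...,2]<.096)&(P[...,1]<.055)&(P[...,1]>.005)&(P[...,0]>.505)&(P[...,0]<.58); print('jaw side',rect(P,m))
save('k',cv2.resize(im[150:250,270:370],None,fx=6,fy=6,interpolation=cv2.INTER_CUBIC))
E
```

```text
pose [543.5  29.2 156. ] yaw -93.1 tz [-0.005 -0.012] F [-0.8 -0.1 -0.1] w 0.179
99 [[522.6, -9.5, 148.4], [555.3, 22.8, 175.9], [564.2, 34.1, 204.9]]
140 6 [525.5 563. ] [22.3 23.9 25.5]
150 17 [525.1 563.8] [19.3 22.9 24.6]
160 17 [522.5 564. ] [17.8 22.3 26.8]
170 17 [522.7 564. ] [16.  21.7 25.2]
180 16 [523.1 564.1] [20.8 23.  26.8]
190 20 [523.3 564.3] [17.9 25.4 34.4]
blade 48 [[533.2, 25.8, 118.3], [543.9, 28.6, 129.2], [554.6, 30.4, 138.8]]
jaw side (array([542.9,  29.7]), array([47.2, 34.8]), -1.4, 87.7, 132)
```

View pics/k.png

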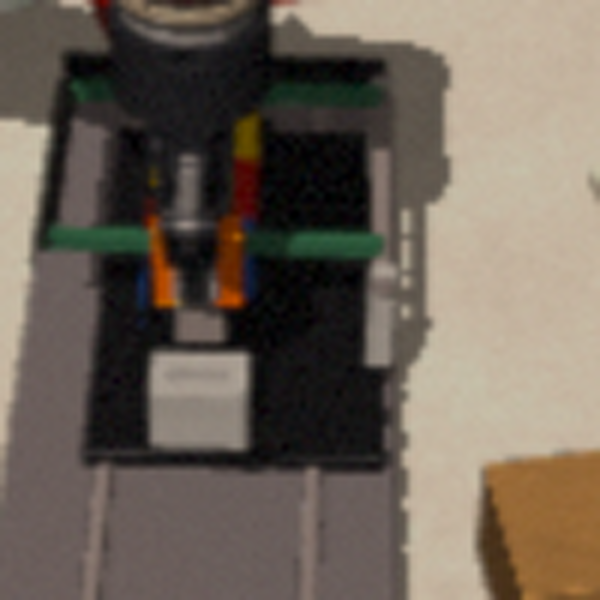

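The gauge's blade is right above the jaw block (blade (543.9, 30), jaw (542.9, 29.7)). Lowering.

Emit:
step_arm(steps=[[-0.5,0.2,5,0],[0,0,5,0],[0,0,5,0],[0,0,5,0],[0,0,0,0],[0,0,0,0]])

```text
time: 75.3
tool_pos: [0.5423, 0.0274, 0.1333]
tool_rot: [0.006, 1.0, -0.029, -0.003]
contact_force: [0.9, -0.4, -0.2]
gripper_width: 0.181
```

```bash
python3 - <<'E'
from h import *
chk(); plan((542.8,29,100,-93.3),vmax=5)
E
```

```text
pose [542.3  27.4 133.3] yaw -93.3 tz [-0.006 -0.012] F [ 0.9 -0.4 -0.2] w 0.181
pose [542.3  27.4 133.3] yaw 266.7 tilt 0.77
7 [[0.1, -0.3, 4.7, np.float64(0.0)], [0.1, -0.3, 4.8, np.float64(0.0)], [0.1, -0.3, 4.7, np.float64(0.0)], [0.1, -0.3, 4.8, np.float64(0.0)], [0.1, -0.3, 4.7, np.float64(0.0)], [0.1, -0.3, 4.8, np.float64(0.0)], [0.0, -0.2, 4.7, np.float64(0.0)]]
```

Emit:
step_arm(steps=[[0.3,-1.6,0,0],[0,0,0,0],[0,0,0,0]])

```text
time: 75.6
tool_pos: [0.543, 0.0291, 0.1336]
tool_rot: [0.006, 1.0, -0.029, -0.003]
contact_force: [-0.4, 1.1, -1.0]
gripper_width: 0.182
```

Emit:
step_arm(steps=[[0,-0.2,5,0],[0,-0.2,5,0],[0,-0.2,4,0],[0,0,0,0]])

```text
time: 76.0
tool_pos: [0.5431, 0.0297, 0.1186]
tool_rot: [0.006, 1.0, -0.029, -0.002]
contact_force: [-1.0, 0.0, -0.8]
gripper_width: 0.177
```

```bash
python3 - <<'E'
from h import *
chk()
E
```

```text
pose [543.1  29.7 118.6] yaw -93.3 tz [-0.005 -0.012] F [-1.   0.  -0.8] w 0.177
```

Emit:
step_arm(steps=[[0,0,5,0],[0,0,5,0],[0,0,5,0],[0,0,4,0],[0,0,2,0],[0,0,0,0]])

```text
time: 76.6
tool_pos: [0.5438, 0.0293, 0.0992]
tool_rot: [0.006, 1.0, -0.029, -0.002]
contact_force: [0.3, 0.4, -0.0]
gripper_width: 0.181
```

```bash
python3 - <<'E'
from h import *
chk()
E
```

```text
pose [543.8  29.3  99.2] yaw -93.3 tz [-0.005 -0.012] F [ 0.3  0.4 -0. ] w 0.181
```

Emit:
step_arm(steps=[[0,0,2,0],[0,0,2,0],[0,0,2,0]])

```text
time: 76.9
tool_pos: [0.5444, 0.0293, 0.0985]
tool_rot: [0.006, 1.0, -0.028, -0.003]
contact_force: [-8.0, 0.7, 12.3]
gripper_width: 0.181
```

Emit:
step_arm(steps=[[0,0,0,0],[0,0,0,0],[0,0,0,0],[0,0,0,0]])

```text
time: 77.3
tool_pos: [0.5447, 0.0293, 0.0986]
tool_rot: [0.006, 1.0, -0.028, -0.003]
contact_force: [-1.6, 0.3, 2.3]
gripper_width: 0.18
```

```bash
python3 - <<'E'
from h import *
chk(); clampslope()
im,P=cloud('side'); m=blob(im,P,'orange',(.085,.16),(.45,.62,-.02,.09)); Q=P[m]*1000
print(len(Q),np.percentile(Q,[2,50,98],axis=0).round(1).tolist())
im,P=cloud('top'); g=im.mean(2); print(g[207:217,252:263].astype(int))
E
```

```text
pose [544.7  29.3  98.6] yaw -93.2 tz [-0.006 -0.012] F [-1.6  0.3  2.3] w 0.18
clamp 156 [-2.400000e-03  1.228123e+02]
87 [[523.9, -9.5, 92.4], [557.6, 21.9, 117.6], [566.8, 34.6, 150.6]]
[[46 27 33 23 26 27 30 28 29 29 28]
 [39 29 34 27 27 21 24 30 26 30 31]
 [32 29 30 27 26 48 53 41 25 27 25]
 [37 28 30 25 23 58 81 62 33 24 22]
 [44 30 29 27 39 66 85 81 58 26 27]
 [45 24 24 58 82 81 79 77 53 26 28]
 [35 28 24 48 77 87 84 70 36 26 29]
 [33 30 19 27 41 50 50 40 25 23 24]
 [30 26 30 28 25 28 25 29 20 26 33]
 [37 27 28 33 28 25 28 18 32 29 26]]
```

Emit:
step_arm(steps=[[-1.8,0,0.5,0],[0,0,0.5,0],[0,0,0,0],[0,0,0,0],[0,0,0,0]])

```text
time: 77.95
tool_pos: [0.5437, 0.0293, 0.0986]
tool_rot: [0.006, 1.0, -0.028, -0.001]
contact_force: [-0.5, -0.4, 2.2]
gripper_width: 0.18
```

```bash
python3 - <<'E'
from h import *
chk()
im,P=cloud('side'); m=blob(im,P,'orange',(.085,.16),(.45,.62,-.02,.09)); Q=P[m]*1000
print(len(Q),np.percentile(Q,[2,50,98],axis=0).round(1).tolist())
E
```

```text
pose [543.7  29.3  98.6] yaw -93.2 tz [-0.003 -0.012] F [-0.5 -0.4  2.2] w 0.18
95 [[522.8, -6.0, 88.9], [557.5, 22.7, 115.2], [566.9, 41.8, 147.7]]
```

Emit:
step_arm(steps=[[0,0,-6,0],[0,0,-6,0],[0,0,-6,0],[0,0,-6,0],[0,0,-8,0],[0,0,-10,0],[0,0,-10,0],[0,0,-8,0]])

```text
time: 78.8
tool_pos: [0.5419, 0.0302, 0.1605]
tool_rot: [0.006, 1.0, -0.028, -0.004]
contact_force: [-0.7, -0.4, -1.3]
gripper_width: 0.179
```

Emit:
step_arm(steps=[[-2,12,-1,0],[-2,14,0,0],[-2,14,0,0],[-2,14,0,0],[-2,14,0,0],[-2,14,0,0],[-2,14,0,0],[-2,14,0,0]])

```text
time: 79.6
tool_pos: [0.517, -0.0885, 0.1633]
tool_rot: [0.006, 1.0, -0.029, -0.004]
contact_force: [0.5, 0.3, -0.5]
gripper_width: 0.182
```

Emit:
step_arm(steps=[[-2,14,0,-0.5],[-2,14,0,-0.5],[-2,14,0,-0.5],[-2,14,0,-0.5],[-2,14,0,-0.5],[-3,14,0,-0.5],[-3,14,0,-0.5],[-3,14,0,0]])

```text
time: 80.4
tool_pos: [0.4879, -0.2123, 0.1611]
tool_rot: [0.005, 1.0, -0.0, -0.008]
contact_force: [0.6, 0.7, -0.2]
gripper_width: 0.181
```

```bash
python3 - <<'E'
from h import *
chk(); plan((466,-375,160,-89),vmax=14)
E
```

```text
pose [ 487.9 -212.3  161.1] yaw -90.0 tz [-0.015 -0.01 ] F [ 0.6  0.7 -0.2] w 0.181
pose [ 487.9 -212.3  161.1] yaw 270.0 tilt 1.06
12 [[-1.8, 13.6, 0.3, np.float64(-0.09)], [-1.8, 13.6, 0.3, np.float64(-0.09)], [-1.9, 13.5, 0.3, np.float64(-0.09)], [-1.9, 13.5, 0.3, np.float64(-0.09)], [-1.9, 13.6, 0.2, np.float64(-0.09)], [-1.9, 13.5, 0.3, np.float64(-0.09)], [-1.9, 13.5, 0.2, np.float64(-0.09)], [-1.9, 13.5, 0.3, np.float64(-0.09)], [-2.0, 13.6, 0.2, np.float64(-0.09)], [-2.0, 13.5, 0.3, np.float64(-0.09)], [-2.0, 13.6, 0.2, np.float64(-0.09)], [-2.0, 13.5, 0.3, np.float64(-0.09)]]
```

Emit:
step_arm(steps=[[-2,13,0,-0.2],[-2,13,0,-0.2],[-2,13,0,-0.2],[-2,13,0,-0.2],[-2,13,0,0],[-2,13,0,0],[-2,13,0,0],[-2,13,0,0]])

```text
time: 81.2
tool_pos: [0.4703, -0.3262, 0.1618]
tool_rot: [0.005, 1.0, 0.006, -0.008]
contact_force: [0.5, -0.4, -0.3]
gripper_width: 0.184
```

Emit:
step_arm(steps=[[-2,12,0,0],[-2,10,0,0],[-1,6,0,0],[0,0,0,0],[0,0,0,0]])

```text
time: 81.7
tool_pos: [0.4649, -0.3585, 0.1621]
tool_rot: [0.005, 1.0, 0.005, -0.008]
contact_force: [1.0, -0.3, 0.2]
gripper_width: 0.178
```

```bash
python3 - <<'E'
from h import *
chk(); plan((467,-375,115,-89),vmax=8)
for cam in('side','top'):
    im,P=cloud(cam); m=(P[...,2]>.03)&(P[...,2]<.05)&(P[...,1]<-.32)&(P[...,1]>-.43)&(P[...,0]>.4)&(P[...,0]<.54); print(cam,'stand',rect(P,m))
    m=blob(im,P,'orange',(.1,.23),(.42,.52,-.42,-.33)); Q=P[m]*1000
    if len(Q)>5: print(len(Q),np.percentile(Q,[2,50,98],axis=0).round(1).tolist())
    m=(P[...,2]>.105)&(P[...,2]<.148)&(P[...,0]>.43)&(P[...,0]<.5)&(P[...,1]>-.41)&(P[...,1]<-.34); Q=P[m]*1000
    if len(Q)>5: print('blade',len(Q),np.percentile(Q,[4,50,96],axis=0).round(1).tolist())
E
```

```text
pose [ 464.9 -358.5  162.1] yaw -89.4 tz [-0.016 -0.009] F [ 1.  -0.3  0.2] w 0.178
pose [ 464.9 -358.5  162.1] yaw 270.6 tilt 1.07
7 [[0.4, 2.3, 6.7, np.float64(-0.05)], [0.4, 2.3, 6.7, np.float64(-0.05)], [0.4, 2.3, 6.8, np.float64(-0.05)], [0.4, 2.3, 6.7, np.float64(-0.05)], [0.3, 2.3, 6.8, np.float64(-0.05)], [0.4, 2.3, 6.7, np.float64(-0.05)], [0.3, 2.3, 6.8, np.float64(-0.05)]]
side stand (array([ 468.1, -373.4]), array([70., 63.]), 0.9, 37.9, 693)
101 [[446.1, -377.4, 156.1], [481.5, -364.8, 190.5], [488.1, -353.3, 222.9]]
blade 34 [[455.4, -360.3, 123.8], [467.1, -359.2, 129.6], [476.7, -358.1, 137.3]]
top stand (array([ 468.9, -374. ]), array([70.1, 62.3]), 1.4, 38.3, 507)
33 [[444.5, -362.3, 158.0], [449.6, -353.5, 199.5], [487.2, -349.4, 204.0]]
```

Emit:
step_arm(steps=[[0.2,2.3,6,0],[0.2,2.3,6,0],[0.2,2.3,6,0],[0.2,2.3,6,0],[0.2,2.3,6,0],[0.2,2.3,6,0],[0,1,6,0],[0,0,0,0]])

```text
time: 82.6
tool_pos: [0.4656, -0.373, 0.1151]
tool_rot: [0.004, 1.0, 0.007, -0.009]
contact_force: [0.9, -0.7, -0.6]
gripper_width: 0.18
```

Emit:
step_arm(steps=[[0,0,5,0],[0,0,5,0],[0,0,5,0],[0,0,5,0],[0,0,0,0],[0,0,0,0]])

```text
time: 83.2
tool_pos: [0.4654, -0.3732, 0.0936]
tool_rot: [0.004, 1.0, 0.007, -0.009]
contact_force: [0.2, -0.2, -0.6]
gripper_width: 0.178
```

```bash
python3 - <<'E'
from h import *
chk(); plan((466,-375.1,83,-89),vmax=8)
im,P=cloud('side'); m=(P[...,2]>.045)&(P[...,2]<.075)&(P[...,0]>.43)&(P[...,0]<.5)&(P[...,1]>-.41)&(P[...,1]<-.34); Q=P[m]*1000
print('blade',len(Q),np.percentile(Q,[4,50,96],axis=0).round(1).tolist())
E
```

```text
pose [ 465.4 -373.2   93.6] yaw -89.2 tz [-0.017 -0.008] F [ 0.2 -0.2 -0.6] w 0.178
pose [ 465.4 -373.2   93.6] yaw 270.8 tilt 1.09
2 [[0.4, 0.9, 5.3, np.float64(-0.12)], [0.4, 1.0, 5.3, np.float64(-0.12)]]
blade 12 [[455.8, -374.3, 52.2], [473.7, -373.8, 60.7], [477.5, -372.9, 67.3]]
```

Emit:
step_arm(steps=[[0.4,2,3,0],[0,0,0,0],[0,0,0,0]])

```text
time: 83.55
tool_pos: [0.4661, -0.3757, 0.0911]
tool_rot: [0.004, 1.0, 0.007, -0.008]
contact_force: [-0.7, 0.8, -0.7]
gripper_width: 0.178
```

Emit:
step_arm(steps=[[0,0,5,0],[0,0,5,0],[0,0,5,0],[0,0,0,0]])

```text
time: 83.95
tool_pos: [0.4658, -0.3757, 0.0748]
tool_rot: [0.004, 1.0, 0.007, -0.008]
contact_force: [1.5, -0.9, -0.5]
gripper_width: 0.179
```

```bash
python3 - <<'E'
from h import *
chk()
E
```

```text
pose [ 465.8 -375.7   74.8] yaw -89.2 tz [-0.016 -0.009] F [ 1.5 -0.9 -0.5] w 0.179
```

Emit:
step_arm(steps=[[0,0,5,0],[0,0,5,0],[0,0,5,0],[0,0,5,0],[0,0,3,0],[0,0,1,0],[0,0,0,0]])

```text
time: 84.65
tool_pos: [0.4654, -0.376, 0.049]
tool_rot: [0.004, 1.0, 0.007, -0.008]
contact_force: [-0.5, -1.0, -0.2]
gripper_width: 0.177
```

```bash
python3 - <<'E'
from h import *
chk()
E
```

```text
pose [ 465.4 -376.    49. ] yaw -89.2 tz [-0.017 -0.008] F [-0.5 -1.  -0.2] w 0.177
```

Home. Centring slightly in x, then releasing and backing off straight up.

Emit:
step_arm(steps=[[0.5,-0.5,1,0],[0,0,0.5,0],[0,0,0,0]])

```text
time: 84.95
tool_pos: [0.466, -0.3764, 0.0489]
tool_rot: [0.005, 1.0, 0.007, -0.008]
contact_force: [-0.9, -0.3, -0.3]
gripper_width: 0.18
```

Emit:
step_arm(steps=[[0,0,0,0],[0,0,0,0],[0,0,0,0],[0,0,0,0]], claw=50)

```text
time: 85.35
tool_pos: [0.4663, -0.3763, 0.0486]
tool_rot: [0.005, 1.0, 0.007, -0.008]
contact_force: [0.2, -0.2, 0.2]
gripper_width: 0.499
```

Emit:
step_arm(steps=[[0,0,-8,0],[0,0,-10,0],[0,0,-15,0],[0,0,-20,0],[0,0,-20,0],[0,0,-20,0],[0,0,-20,0],[0,0,-20,0]])

```text
time: 86.15
tool_pos: [0.4681, -0.3743, 0.1919]
tool_rot: [0.005, 1.0, 0.007, -0.008]
contact_force: [0.0, 0.1, -0.1]
gripper_width: 0.499
```

Emit:
step_arm(steps=[[-15,0,-10,0],[-20,0,0,0],[-20,0,0,0],[-20,0,0,0],[-10,0,0,0],[0,0,0,0],[0,0,0,0]])

```text
time: 86.85
tool_pos: [0.3847, -0.3786, 0.2208]
tool_rot: [0.014, 1.0, 0.007, 0.0]
contact_force: [-1.1, 0.7, -0.9]
gripper_width: 0.497
```

```bash
python3 - <<'E'
from h import *
chk(); clampslope()
for cam in('side','top'):
    im,P=cloud(cam); print(cam,'gauge',rect(P,blob(im,P,'orange',(.08,.1),(.4,.55,-.45,-.3))))
    m=(P[...,2]>.03)&(P[...,2]<.05)&(P[...,1]<-.32)&(P[...,1]>-.43)&(P[...,0]>.4)&(P[...,0]<.54); print('stand',rect(P,m))
    if cam=='side':
        for c,r in(('yellow',(.18,.26)),('red',(.13,.19)),('blue',(.07,.15))): print(c,rect(P,blob(im,P,c,(.095,.125),(.5,.6,*r))))
        b=im
    else: a=im
m=(P[...,2]>.082)&(P[...,2]<.096)&(P[...,1]<.055)&(P[...,1]>.005)&(P[...,0]>.505)&(P[...,0]<.58); print('jaw',rect(P,m))
print(a.mean(2)[207:217,252:263].astype(int))
save('z',np.vstack([cv2.resize(a[150:270,130:510],(760,240)),cv2.resize(b[120:370,220:420],(760,950))[:0],cv2.resize(b[110:380,160:480],(380,320)).repeat(1,0) if 0 else cv2.resize(b[120:260,200:420],(760,350))]))
E
```

```text
pose [ 384.7 -378.6  220.8] yaw -89.2 tz [ 0.001 -0.028] F [-1.1  0.7 -0.9] w 0.497
clamp 250 [-6.600000e-03  1.243223e+02]
side gauge (array([ 467.1, -376.7]), array([43. , 17.1]), 2.3, 87.8, 139)
stand (array([ 468. , -373.9]), array([70.1, 62.5]), 0.8, 38.2, 471)
yellow (array([553.5, 203.1]), array([47.9, 45.1]), -0.3, 109.4, 69)
red (array([550.9, 153.6]), array([49.9, 45.4]), -3.8, 109.4, 67)
blue (array([548.5, 107.7]), array([49.2, 41. ]), -6.5, 106.0, 70)
top gauge (array([ 468.2, -375.4]), array([42.5, 15.3]), 2.2, 88.1, 107)
stand (array([ 469.2, -373.9]), array([70. , 61.3]), 2.0, 38.9, 393)
jaw (array([543. ,  30.2]), array([49.6, 30.2]), -5.5, 88.9, 182)
[[105  51  36  30  31  27  33  26  28  28  35]
 [ 62  44  38  36  34  29  22  20  32  29  33]
 [ 31  36  36  39  41  47  52  40  27  21  22]
 [ 38  29  36  37  30  58  80  62  34  30  31]
 [ 42  26  27  34  42  65  78  82  55  27  14]
 [ 42  33  26  58  73  77  77  75  52  28  31]
 [ 39  38  29  43  72  81  82  71  36  21  23]
 [ 36  35  28  27  45  49  45  37  23  30  22]
 [ 33  34  29  34  22  28  24  28  32  22  21]
 [ 35  34  27  35  26  26  29  26  27  28  32]]
```

View pics/z.png

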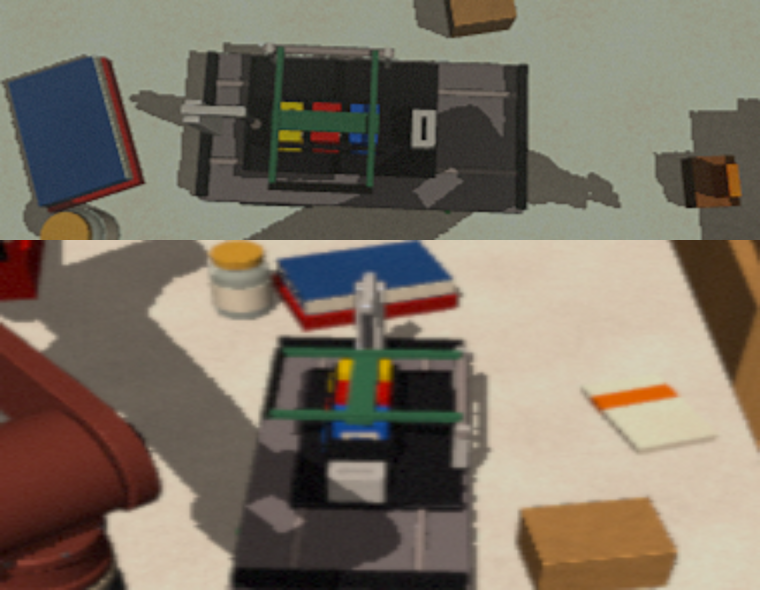

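```bash
python3 -c "
from plant import job_done
print(job_done())"
```

```text
the job is handed in; nothing more can be done
None
```

The job is handed in at about 87 s of the 210 s allowed; no verdict was reported. Every step was done in order: tanks seated, clamp shut, carriage slid, gauge pushed into the jaw block, gauge returned to its stand.

Last checks, from the cameras and the force reading:
- **Tanks and clamp:** The clamp arms lie flat, with a slope of about 0.007 rad. Tank tops measure about 106–109 mm, against 118 mm unclamped, so all three are driven home.
- **Carriage:** It moved 99.6 mm by the jaw block. The dot measured within about 2 mm of the needle, but the needle hides part of the dot, so that figure is good to only 1–2 mm.
- **Jaw block:** The gauge's shoulder met the block with 12 N. It was about 2 mm off centre, within the 5 mm allowed.
- **Stand:** The gauge is back at its starting height, 88.1 mm against 88.2 mm at the start. It sits 2–3 mm from the stand's centre, within the 5 mm allowed.
- **Robot and bystanders:** The gripper was clear of everything. In the last pictures the jar, books and carton stand where they were; I did not measure them.

These went wrong on the way and were put right:
- The tool tilted up to 7°. I corrected this by pushing against the gauge in its fixed slot.
- The red tank caught on the wall of its bay and had to be shifted about 3 mm.
- The first push on the clamp handle slipped, so I gripped the handle instead.

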